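Pack the practical kit and hold the check camera over it

TASK

Finish packing the white kit box: stand the amber jar and the blue slide box upright in the empty strip at its end, both right down on the box floor and set down gently, not dropped. Then release the parked check camera with the red lock button in its grip, draw its telescoping boom out over the box until the red line at the end of the scale on its inner tube has just come fully out of the sleeve, and finish while still holding it there for the photo, since the boom springs back if let go. Do not shift the kit box out of the picture or disturb the red pot, the black plate or the orange tube rack.

Things in the scene. Friction and masses are not known exactly. Their poses are not given: they have to be found in the camera images.
- kit_box: White open box loose on the bench where the camera reaches, 140 (x) x 186 (y) x 50 mm high, walls and floor 4 mm, inside 132 x 178 mm; about 0.9 kg with its filling. Its y lies roughly along the boom, -y end away from the stand. Origin: centre of its underside, z up. Tip box and comb case fill the +y part; the strip at the -y end is empty.
- strip (a point): Middle of the empty strip, on the box floor (4 mm above the box's underside), axes as the kit box. The strip is 132 (x) x about 59 mm (y); jar and slide box just fit in it side by side along x, in either order, with about 3 mm to spare at each gap. Nothing around it is higher than 56 mm above the bench.
- jar: Amber glass jar with paper label and white screw cap, upright on the bench to the robot's right. Body 53 mm diameter up to 62 mm, cap 49 mm diameter from 62 to 94 mm height; about 0.25 kg. Origin: centre of its underside, z up. To pack it, grip the cap with the fingers across the kit box's y: they then stay above the neighbours.
- slide_box: Blue closed plastic slide box, upright on the bench to the robot's right, 70 (its x) x 53 (its y) x 94 mm high, the same after a half turn; about 0.22 kg. Origin: centre of its underside, z up. Grip it across the 53 mm (its y) near the top; it goes in with its 70 mm side along the kit box's x.
- tip_box: Light and dark blue pipette-tip box 84 x 117 x 52 mm high, already packed in the kit box; it stays there. Origin: centre of its underside.
- comb_case: Grey comb case with a yellow patch, 42 x 117 x 40 mm high, already packed beside the tip box; it stays there. Origin: centre of its underside.
- camera_head: White camera on the end of the telescoping boom of a fixed copy stand at the robot's left. Housing 60 (x, across the boom) x 54 (y, along it) x 46 mm high, level. It slides out along its -y, over the kit box. Origin: middle of the housing's underside, 160 mm above the bench. On top a black grip, 30 x 30 mm, its top 92 mm above the origin, with the red lock button in its +x side.
- grip_point (a point): Where to pinch the grip, 77 mm above the camera head's origin (15 mm below the grip's top), axes as the camera head. Grip from above, fingers closing along the head's x: one bears on the grip's -x face, the other pushes the button in. This point is midway between them when pressed; width 31 mm pressed, 36 mm unpressed.
- button_face (a point): Centre of the outer face of the red lock button, 22 mm wide and 30 mm high, on the grip's +x side, facing the head's +x.
- lock_button (a joint): Travel of the lock button into the grip (head's -x), m: 0 out, 0.005 fully in (about 3.5 N; springs out when let go). Its bar carries a tooth that sits behind a keeper on the sleeve's collar while the boom is parked; the boom is free when the button is more than about 3.5 mm in. It snaps locked again only when fully home.
- boom (a joint): How far the boom is drawn out, m: 0 parked and locked (every start), 0.150 with the red line (a 5 mm ring on the inner tube) just fully out of the sleeve, 0.18 end stop. Black lines every 10 mm, longer every 50 mm; what is not drawn out is hidden in the sleeve. A spring pulls it home with 3 N when parked, 5 N at the red line.
- lens (a point): Centre of the camera's lens, on the underside of the camera head, 12 mm below its origin.
- red_pot: Small red pot with a brass pin in its lid, 45 mm diameter, 57 mm high, standing beyond the kit box: leave it alone. Origin: centre of its underside.
- black_plate: Loose black plate 60 x 95 x 8 mm lying beyond the kit box: leave it alone. Origin: centre of its underside.
- tube_rack: Orange rack of small capped tubes, 55 x 105 x 40 mm high, at the far right: leave it alone. Origin: centre of its underside.
Not all that is in view belongs to the job. Leave any pink or yellow look-alike of the slide_box alone.

How it is judged:
By the outcome, as a careful person would: the job done as asked, in the order asked, and still so for the second after the job is handed in, while the arm keeps its last pose, push and grip.
It also fails if it takes over 62 s, if anything falls off the work surface, if the arm or the gripper's body presses on something with over 40 N, if the wrist force passes 120 N, or if a joint passes its speed limit or range.

ROBOT

A 6-joint arm with a two-finger parallel gripper is mounted at the origin on the work surface. World frame = base frame: x ahead of the robot, y to its left, z up, the work surface at z = 0. Lengths are in mm, angles in rad, forces in N, time in s.
With the tool pointing down it reaches from about 300 to 775 mm from the base axis. Payload 14.6 kg.
Tool frame: the origin (TCP) lies between the finger pads; the fingertips stand ahead of it and the grasp point (between the pads) lies 11 mm behind it (manip.finger_overhang is the z of the fingertips in the tool frame, in mm); z points along the fingers, y is the line along which they close (so a half turn about z gives the same grasp; the last joint's range is limited). The gripper opens to 94 mm and grips with 3 to 60 N. Pads are 16 mm wide; open, the fingers measure 119 mm over their backs; the gripper's body (75 mm by 177 mm) begins 78 mm behind the grasp point.
Start: joints at [-1.308, 0.3, 1.521, -0, 1.321, -0.067], TCP at [178.112, -520.351, 182.046] pointing down, gripper open.
Joint ranges: [-3.03, 3.03], [-0.79, 2.21], [0.23, 2.52], [-1.04, 4.18], [0, 3.07], [-2.55, 2.55]. Speed limits (rad/s): [2.22, 2.22, 2.57, 3.14, 3.14, 3.14].

INTERFACE

Orientations are given as [roll, pitch, yaw] about the fixed x, y, z axes, in that order (R = Rz(yaw) Ry(pitch) Rx(roll)).
In Python, from cell import manip gives the robot as it stands.
- The arm moves only by the tool jog_arm, never from a script. Its argument "series" is a list of rows, each a list of 7 numbers: the shift along the world's x, y, z as a fraction of full scale, then the turn, a rotation vector about the world's x, y, z as a fraction of full scale, then the closure, from 0 (fully open) to 1 (shut). In form: [[dx, dy, dz, wx, wy, wz, fingers], ...]. A call has 1 to 8 rows; each row is the pose to reach, as a shift and turn from the pose commanded when the call began; what a row does not reach only later rows make up. Full scale, the value 1, is 120 mm for a shift and 90 degrees for a turn. A row lasts 1/12 s, in which the tool goes at most 41.7 mm and 7.16 degrees, less where a joint would pass 70% of its speed; a pose out of reach is approached as far as the arm can. A call with a number of a shift or a turn outside -1 to 1 is refused whole. A call with a gripper value outside its range is refused whole. The fingers move at their own pace and stop on an object; "grip_force" is the grip in N (left out, the last holds). Time passes only in rows, so rows that repeat a pose let the fingers close. It gives the time, the measured TCP pose, the force, the opening and the grip force at its end, in the units of the state.
- manip.read_state(): the state, without advancing time (a new reading comes with each control period).
- manip.camera(name): name is "scene" or "top" or "wrist"; returns a dict with "frame" (384x512x3 uint8, red, green, blue), "vfov" (degrees; the focal length in pixels is half the picture's height over the tangent of half this angle, whatever the lens; pixels are square), "cx", "cy" (the principal point, pixels), "R" (3x3) and "t" (3): a world point X has camera coordinates R X + t; the wrist camera has in their place "hand_eye" (4x4, takes a point from camera to tool coordinates, whose origin is the TCP and whose axes are the flange's). Camera axes: x right, y down, z forward; pixel columns grow to the right and rows downward; lengths in mm; the calibration is good to about 2 mm. A picture is of the moment at which its call begins: read the wrist's pose just before it. There is no depth.
- manip.sign_off(): hands the job in; it is judged then, once.
The state is a dict: "clock": time; "joints": joint angles; "qd": joint speeds; "effort": joint torques, N m; "eef_pos": TCP position; "eef_rot": TCP orientation; "wrist_force": force on the tool from outside, world axes, zero at the start; "moment": the same for the moment, N m; "finger_gap": finger opening in mm; "finger_force": force on a finger pad.
Only numpy, scipy, OpenCV 4.12 (cv2) and the standard library are available. Lean on these libraries where they do the work, as an engineer would, in place of code of your own. Each camera call takes 0.05 s, during which the arm holds its last target. There are 200 camera calls.

## Working session

There is one attempt and no reset: what is moved stays moved. The work goes in short steps, Python scripts to look and compute and a tool call to move; the robot and the scene stay as the last step left them, time stands still between calls to the robot, and variables do not carry over. Pictures are saved under pics/ and viewed, at most 10 in all, crops included, and the job is handed in when it is done.

Besides the shell and the picture viewer there is one more tool, called after "Request:" by a JSON object that holds its "name" and its "arguments", one argument or row to a line. jog_arm: Moves the arm, as the interface text tells. Its arguments: {"type":"object","properties":{"series":{"type":"array"},"grip_force":{"type":"number"}},"required":["series"]}

```bash
mkdir -p pics; ls; cat > h.py <<'E'
import numpy as np, cv2
from cell import manip
from scipy.spatial.transform import Rotation as Rn
def cam(name):
    s=manip.read_state(); c=manip.camera(name)
    h,w=c["frame"].shape[:2]; f=h/2/np.tan(np.radians(c["vfov"])/2)
    if name=="wrist":
        He=np.array(c["hand_eye"]); r=np.array(s["eef_rot"])
        Rt=Rn.from_euler('xyz',r).as_matrix() if r.size==3 else r.reshape(3,3)
        Rc=Rt@He[:3,:3]; o=Rt@He[:3,3]+np.array(s["eef_pos"])
        R=Rc.T; t=-R@o
    else: R=np.array(c["R"]);t=np.array(c["t"])
    return dict(im=cv2.cvtColor(c["frame"],cv2.COLOR_RGB2BGR),f=f,cx=c["cx"],cy=c["cy"],R=R,t=t)
def ray(c,u,v):
    d=c["R"].T@np.array([(u-c["cx"])/c["f"],(v-c["cy"])/c["f"],1.]); return -c["R"].T@c["t"],d
def onz(c,u,v,z):
    o,d=ray(c,u,v); return o+d*(z-o[2])/d[2]
def proj(c,X):
    p=c["R"]@np.array(X,float)+c["t"]; return c["f"]*p[0]/p[2]+c["cx"],c["f"]*p[1]/p[2]+c["cy"]
def tri(c1,p1,c2,p2):
    o1,d1=ray(c1,*p1);o2,d2=ray(c2,*p2)
    A=np.stack([d1,-d2],1);s=np.linalg.lstsq(A,o2-o1,rcond=None)[0]
    a=o1+d1*s[0];b=o2+d2*s[1];return (a+b)/2,np.linalg.norm(a-b)
def save(c,n): cv2.imwrite(f"pics/{n}.png",c["im"])
E
python3 - <<'E'
from h import *
import pickle
d={n:cam(n) for n in("scene","top","wrist")}
pickle.dump(d,open("c0.pkl","wb"))
for n in d:print(n,d[n]["f"],d[n]["cx"],d[n]["cy"],-d[n]["R"].T@d[n]["t"],d[n]["R"].round(2).tolist())
cv2.imwrite("pics/a.png",cv2.resize(d["top"]["im"],(800,600)))
cv2.imwrite("pics/b.png",cv2.resize(d["scene"]["im"],(800,600)))
save(d["wrist"],"w")
print(manip.read_state(), manip.finger_overhang)
E
```

```text
pics
scene 461.8213126279734 254.17689001355274 193.15544565559648 [ 904.88643033 -517.83913529 1115.74792912] [[0.72, 0.69, -0.0], [0.6, -0.63, -0.5], [-0.35, 0.36, -0.87]]
top 358.92603499251106 256.7142487173185 195.22560418297883 [ 449.26686764 -126.07342082 1055.79934586] [[-0.01, -1.0, -0.03], [-1.0, 0.01, -0.08], [0.08, 0.02, -1.0]]
wrist 302.61090048369425 253.96884758911077 188.68265063410817 [ 253.21402946 -494.86249451  383.77867025] [[0.32, -0.95, -0.0], [-0.91, -0.31, 0.27], [-0.26, -0.09, -0.96]]
{'clock': 0.15, 'joints': array([-1.30758717e+00,  3.00343132e-01,  1.52141494e+00,  1.39949458e-05,
        1.32071619e+00, -6.65975229e-02]), 'qd': array([-0.00146478, -0.00249976, -0.00153207,  0.00063011, -0.00011022,
        0.00026636]), 'effort': array([ 6.65154930e-04, -5.31958795e+01, -3.52818632e+01,  7.08105136e-02,
        2.36576196e-02, -6.17598994e-05]), 'eef_pos': array([ 178.06906402, -520.14799749,  181.62682404]), 'eef_rot': array([-3.14071391e+00, -7.21957852e-05,  3.29803180e-01]), 'wrist_force': array([ 1.01967861, -0.76235707, -0.62812432]), 'moment': array([-2.12060415e-02,  7.80393967e-06,  4.54370801e-03]), 'finger_force': 0.0, 'finger_gap': 93.93442807655634} 8.0
```

View pics/a.png

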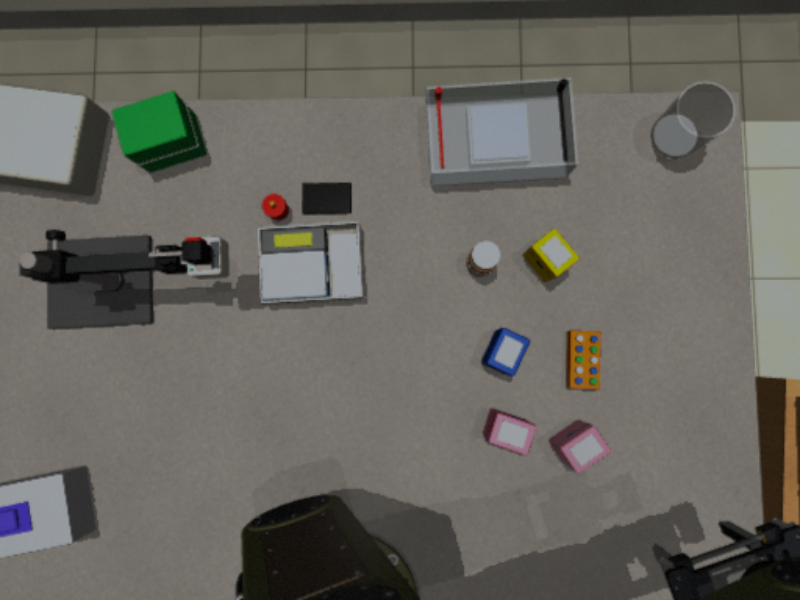

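View pics/b.png

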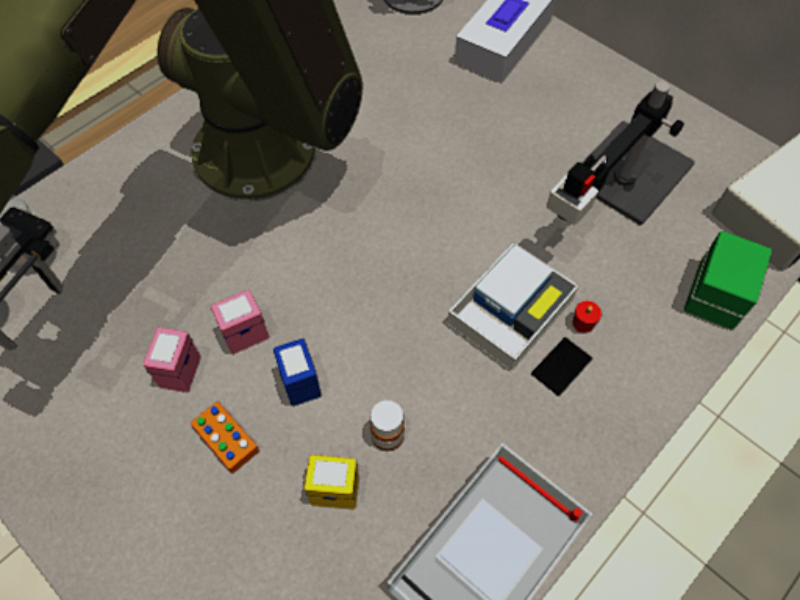

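Picture a (top, x up, y left): jar cap (485,253), slide box label (510,350), kit box (260–362, 225–303) with the empty strip on its right, camera head (203,255) with the red button on its +x side. Picture b (scene) shows the same layout, and nothing tall stands between the items.

```bash
python3 - <<'E'
from h import *
import pickle
d=pickle.load(open("c0.pkl","rb"));c=d["top"];k=512/800
# jar cap / box label from both views
def cent(im,lo,hi,roi):
    x0,y0,x1,y1=[int(v*k) for v in roi]
    m=cv2.inRange(cv2.cvtColor(im,cv2.COLOR_BGR2HSV)[y0:y1,x0:x1],lo,hi)
    n,l,s,ce=cv2.connectedComponentsWithStats(m); i=1+np.argmax(s[1:,4])
    return ce[i]+[x0,y0],s[i,4],l==i
W=((0,0,150),(180,70,255))
def show(n,rt,rs,z,lo,hi):
    a,na,_=cent(c["im"],lo,hi,rt);b,nb,_=cent(d["scene"]["im"],lo,hi,rs)
    print(n,a,na,b,nb,"top",onz(c,*a,z).round(1),"scene",onz(d["scene"],*b,z).round(1),"tri",tri(c,a,d["scene"],b))
show("jar",(465,235,505,285),(365,395,410,450),94,*W)
show("label",(480,325,535,380),(270,335,325,410),94,*W)
show("btn",(180,225,225,280),(565,165,605,205),237,(0,150,90),(8,255,255))
for u,v in((259,229),(359,224),(363,299),(261,304)):print(onz(c,u*k,v*k,50).round(1))
for u,v in((516,245),(578,288),(514,364),(447,317)):print('s',onz(d["scene"],u*k,v*k,50).round(1))
E
```

```text
jar [310.83181818 162.48636364] 220 [246.81141869 261.79584775] 578 top [ 616.5 -248.8   94. ] scene [ 612.4 -240.1   94. ] tri (array([ 615.26818388, -245.49173458,  108.27763687]), np.float64(3.8773351467051387))
label [325.06190476 224.82857143] 210 [189.78631052 235.61268781] 599 top [ 448.5 -283.4   94. ] scene [ 465.3 -287.3   94. ] tri (array([ 451.30044261, -284.43940519,   68.41066767]), np.float64(8.356865782222522))
btn [123.23529412 152.52941176] 17 [377.  114.5] 22 top [619.6 205.5 237. ] scene [616.9 213.2 237. ] tri (array([619.01233262, 203.51382841, 246.16936884]), np.float64(3.9599643176119605))
[674.5 158.7  50. ]
[681.7 -25.   50. ]
[544.1 -32.3  50. ]
[536.5 152.9  50. ]
s [551.1 155.9  50. ]
s [685.  159.7  50. ]
s [696.4 -28.5  50. ]
s [559.7 -38.6  50. ]
```

Request:
{"name": "jog_arm", "arguments": {
  "series": [
    [0.84, 0.61, 0, 0, 0, -0.06, 0],
    [0.84, 0.61, 0, 0, 0, -0.06, 0],
    [0.84, 0.61, 0, 0, 0, -0.06, 0],
    [0.84, 0.61, 0, 0, 0, -0.06, 0]
  ]
}}

```text
clock: 0.48
eef_pos: [283.1, -443.7, 182.0]
eef_rot: [-3.141, -0.001, 0.24]
wrist_force: [0.4, 0.1, 0.1]
finger_gap: 94.1
finger_force: 0.0
```

Request:
{"name": "jog_arm", "arguments": {
  "series": [
    [0.84, 0.61, 0, 0, 0, -0.06, 0],
    [0.84, 0.61, 0, 0, 0, -0.06, 0],
    [0.84, 0.61, 0, 0, 0, -0.06, 0],
    [0.84, 0.61, 0, 0, 0, -0.06, 0]
  ]
}}

```text
clock: 0.82
eef_pos: [383.7, -370.3, 181.9]
eef_rot: [-3.141, -0.001, 0.146]
wrist_force: [0.5, 0.6, 0.1]
finger_gap: 94.4
finger_force: 0.0
```

Request:
{"name": "jog_arm", "arguments": {
  "series": [
    [0.84, 0.61, 0, 0, 0, -0.06, 0],
    [0.84, 0.61, 0, 0, 0, -0.06, 0],
    [0.84, 0.61, 0, 0, 0, -0.06, 0],
    [0.84, 0.61, 0, 0, 0, -0.06, 0],
    [0.84, 0.61, 0, 0, 0, -0.06, 0]
  ]
}}

```text
clock: 1.23
eef_pos: [481.3, -299.8, 181.5]
eef_rot: [-3.141, 0.001, 0.05]
wrist_force: [0.1, -0.3, -0.1]
finger_gap: 94.0
finger_force: 0.0
```

```bash
python3 - <<'E'
from h import *
import pickle
c=cam("wrist");pickle.dump(c,open("c1.pkl","wb"));cv2.imwrite("pics/c.png",cv2.resize(c["im"],(800,600)))
for X in((616,-247,94),(450,-284,94)):print(np.array(proj(c,X))*800/512)
E
```

```text
[314.00201565  51.66420652]
[370.50196503 334.71868541]
```

View pics/c.png

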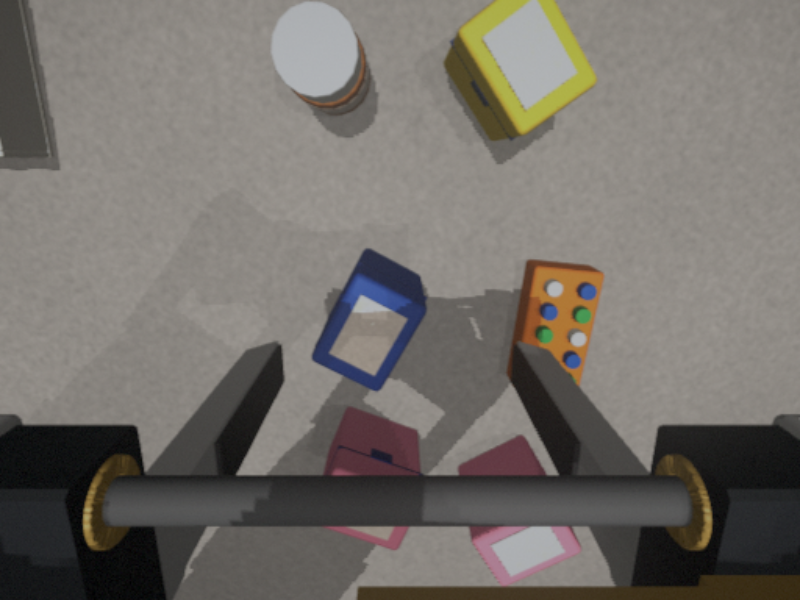

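Picture c (wrist): jar cap ellipse around (316,50), blue slide box top with corners near (376,389), (314,357), (361,272), (424,305); its label runs (361,296)–(407,318)–(377,376)–(329,352).

```bash
python3 - <<'E'
from h import *
import pickle
c=pickle.load(open("c1.pkl","rb"));k=.64
hsv=cv2.cvtColor(c["im"],cv2.COLOR_BGR2HSV)
# slide box top by hand-picked corners
P=[onz(c,u*k,v*k,94)[:2] for u,v in((361,272),(424,305),(376,389),(314,357))]
P=np.array(P);print(P.round(1),P.mean(0),[np.linalg.norm(P[i]-P[i-1]).round(1) for i in range(4)])
L=np.array([onz(c,u*k,v*k,94)[:2] for u,v in((361,296),(407,318),(377,376),(329,352))]);print(L.mean(0))
for Q in(P,L):
    e=(Q[1]-Q[2]+Q[0]-Q[3]);print("long dir yaw",np.degrees(np.arctan2(e[1],e[0])))
# blue hull, sub-pixel: bottom two corners + mask
m=cv2.inRange(hsv,(105,120,30),(130,255,255));m[:,:180]=0;m[:,290:]=0
n,l,s,ce=cv2.connectedComponentsWithStats(m);i=1+np.argmax(s[1:,4])
h=cv2.convexHull(np.argwhere(l==i)[:,::-1].astype(np.int32));print("hull",(cv2.approxPolyDP(h,2.5,True)[:,0]/k).round().tolist())
# jar cap: bright white
m=cv2.inRange(hsv,(0,0,165),(180,40,255));m[:, :160]=0;m[:,250:]=0;m[80:]=0
n,l,s,ce=cv2.connectedComponentsWithStats(m);i=1+np.argmax(s[1:,4])
co=cv2.findContours((l==i).astype(np.uint8),cv2.RETR_EXTERNAL,cv2.CHAIN_APPROX_NONE)[0][0][:,0]
W=np.array([onz(c,u,v,94)[:2] for u,v in co]).astype(np.float32)
print("cap",s[i],cv2.minEnclosingCircle(W),W.min(0),W.max(0))
# left-upper rim of the cap only (top edge), known radius 24.5
from scipy.optimize import least_squares
# far side edges (away from camera) belong to top rim
o=-c["R"].T@c["t"];ctr=W.mean(0)
sel=W[((W-ctr)@(ctr-o[:2]))>0] if 0 else W[(W[:,0]>ctr[0]-5)]
r=least_squares(lambda p:np.hypot(*(sel-p).T.reshape(2,-1))-24.5,ctr,loss="soft_l1");print(r.x,np.abs(r.fun).mean(),o)
E
```

```text
[[ 491.7 -276.6]
 [ 472.  -317.6]
 [ 411.1 -289. ]
 [ 432.4 -247.1]] [ 451.80763621 -282.59212589] [np.float64(66.2), np.float64(45.4), np.float64(67.3), np.float64(47.0)]
[ 448.97830542 -282.65380914]
long dir yaw -25.768038648728325
long dir yaw -24.921038705329867
hull [[423.0, 308.0], [377.0, 389.0], [312.0, 356.0], [356.0, 273.0]]
cap [ 174    1   54   61 2556] ((617.1412963867188, -246.76290893554688), 23.727855682373047) [ 593.4681  -269.69727] [ 640.6611  -223.57451]
[ 615.52817463 -246.76581195] 0.6776096099873226 [ 560.74072465 -296.314667    383.6606566 ]
```

Request:
{"name": "jog_arm", "arguments": {
  "series": [
    [1, 0.44, 0, 0, 0, 0, 0],
    [1, 0.44, 0, 0, 0, 0, 0],
    [1, 0.44, 0, 0, 0, 0, 0],
    [1, 0.44, 0, 0, 0, 0, 0]
  ]
}}

```text
clock: 1.62
eef_pos: [603.2, -246.6, 181.1]
eef_rot: [-3.141, 0.0, 0.048]
wrist_force: [-1.0, -0.1, -0.3]
finger_gap: 94.0
finger_force: 0.0
```

Request:
{"name": "jog_arm", "arguments": {
  "series": [
    [0.12, 0, -0.3, 0, 0, 0, 0],
    [0.12, 0, -0.6, 0, 0, 0, 0],
    [0.12, 0, -0.8, 0, 0, 0, 0],
    [0.12, 0, -0.92, 0, 0, 0, 0],
    [0.12, 0, -0.92, 0, 0, 0, 0],
    [0.12, 0, -0.92, 0, 0, 0, 0]
  ]
}}

```text
clock: 2.12
eef_pos: [614.0, -249.3, 71.8]
eef_rot: [-3.141, 0.001, 0.046]
wrist_force: [-0.2, -0.8, 0.9]
finger_gap: 93.8
finger_force: 0.0
```

Request:
{"name": "jog_arm", "arguments": {
  "series": [
    [0.02, 0.02, 0, 0, 0, 0, 0],
    [0.02, 0.02, 0, 0, 0, 0, 0.3],
    [0.02, 0.02, 0, 0, 0, 0, 0.6],
    [0.02, 0.02, 0, 0, 0, 0, 0.6],
    [0.02, 0.02, 0, 0, 0, 0, 0.6],
    [0.02, 0.02, 0, 0, 0, 0, 0.6],
    [0.02, 0.02, 0, 0, 0, 0, 0.6],
    [0.02, 0.02, 0, 0, 0, 0, 0.6]
  ],
  "grip_force": 20
}}

```text
clock: 2.78
eef_pos: [617.3, -245.5, 71.6]
eef_rot: [-3.142, 0.0, 0.047]
wrist_force: [0.8, 0.6, -0.7]
finger_gap: 50.9
finger_force: 0.0
```

Request:
{"name": "jog_arm", "arguments": {
  "series": [
    [0, 0, 0, 0, 0, 0, 0.6],
    [0, 0, 0, 0, 0, 0, 0.6],
    [0, 0, 0, 0, 0, 0, 0.6],
    [0, 0, 0.02, 0, 0, 0, 0.6],
    [0, 0, 0.2, 0, 0, 0, 0.6],
    [0, 0, 0.5, 0, 0, 0, 0.6],
    [0, 0, 0.75, 0, 0, 0, 0.6],
    [0, 0, 0.75, 0, 0, 0, 0.6]
  ]
}}

```text
clock: 3.45
eef_pos: [619.4, -246.5, 169.0]
eef_rot: [3.137, -0.009, 0.047]
wrist_force: [0.8, -0.0, 1.1]
finger_gap: 37.7
finger_force: 0.0
```

```bash
python3 - <<'E'
from h import *
import pickle
c=cam("wrist");t=cam("top")
cv2.imwrite("pics/d.png",np.hstack([cv2.resize(c["im"],(400,300)),cv2.resize(t["im"][60:260,180:420],(400,333))[:300]]))
print(manip.read_state()["finger_gap"],manip.read_state()["wrist_force"])
E
```

```text
37.35608623631241 [-0.7831088  -0.29059092 -0.61608067]
```

View pics/d.png

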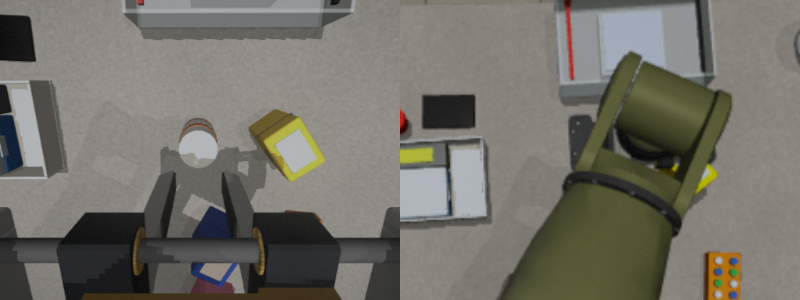

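```bash
cat >> h.py <<'E'
def cap(c,roi,z=94,lo=165):
    x0,y0,x1,y1=roi
    m=np.zeros(c["im"].shape[:2],np.uint8);m[y0:y1,x0:x1]=cv2.inRange(cv2.cvtColor(c["im"],cv2.COLOR_BGR2HSV),(0,0,lo),(180,40,255))[y0:y1,x0:x1]
    n,l,s,ce=cv2.connectedComponentsWithStats(m);i=1+np.argmax(s[1:,4])
    co=cv2.findContours((l==i).astype(np.uint8),cv2.RETR_EXTERNAL,cv2.CHAIN_APPROX_NONE)[0][0][:,0]
    W=np.array([onz(c,u,v,z)[:2] for u,v in co]).astype(np.float32)
    return s[i],cv2.minEnclosingCircle(W)
E
python3 - <<'E'
from h import *
c=cam("wrist");s=manip.read_state();print(s["eef_pos"],s["eef_rot"],manip.finger_overhang)
print(cap(c,(215,140,290,225)))
p=s["eef_pos"];print("tcp px",np.array(proj(c,p))*400/512)
for z in(94,30):print(np.array(proj(c,(616.5,-247,z)))*400/512)
E
```

```text
[ 617.10939458 -245.49790335  161.27454632] [-3.14147516e+00  3.61595280e-04  4.70370478e-02] 8.0
(array([ 229,  167,   51,   36, 1389], dtype=int32), ((618.0728759765625, -245.97669982910156), 23.62175941467285))
tcp px [198.08749785 170.15990733]
[199.40837877 150.1721079 ]
[199.24270675 137.7150084 ]
```

Request:
{"name": "jog_arm", "arguments": {
  "series": [
    [0, 0, 0, 0, 0, 0, 0],
    [0, 0, 0, 0, 0, 0, 0],
    [0, 0, 0, 0, 0, 0, 0],
    [0, 0, 0, 0, 0, 0, 0],
    [0, 0, 0, 0, 0, 0, 0],
    [0, 0, -0.2, 0, 0, 0, 0],
    [0, 0, -0.5, 0, 0, 0, 0],
    [0, 0, -0.6, 0, 0, 0, 0.1]
  ]
}}

```text
clock: 4.27
eef_pos: [615.6, -244.8, 85.0]
eef_rot: [-3.139, 0.005, 0.047]
wrist_force: [0.4, 0.3, -1.0]
finger_gap: 83.7
finger_force: 0.0
```

Request:
{"name": "jog_arm", "arguments": {
  "series": [
    [0, 0, -0.08, 0, 0, 0, 0.2],
    [0, 0, -0.15, 0, 0, 0, 0.45],
    [0, 0, -0.15, 0, 0, 0, 0.45],
    [0, 0, -0.15, 0, 0, 0, 0.8],
    [0, 0, -0.15, 0, 0, 0, 0.8],
    [0, 0, -0.15, 0, 0, 0, 0.8],
    [0, 0, -0.15, 0, 0, 0, 0.8],
    [0, 0, -0.15, 0, 0, 0, 0.8]
  ],
  "grip_force": 20
}}

```text
clock: 4.93
eef_pos: [617.5, -245.7, 72.2]
eef_rot: [3.141, -0.001, 0.047]
wrist_force: [-0.1, -0.2, -0.2]
finger_gap: 34.8
finger_force: 0.0
```

Request:
{"name": "jog_arm", "arguments": {
  "series": [
    [0, 0, 0, 0, 0, 0, 0.8],
    [0, 0, 0, 0, 0, 0, 0.8],
    [0, 0, 0, 0, 0, 0, 0.8]
  ]
}}

```text
clock: 5.18
eef_pos: [617.3, -245.6, 71.7]
eef_rot: [3.142, -0.0, 0.047]
wrist_force: [-0.3, -0.1, 0.4]
finger_gap: 19.6
finger_force: 0.0
```

```bash
python3 - <<'E'
from h import *
c=cam("wrist");s=cam("scene")
cv2.imwrite("pics/e.png",np.hstack([cv2.resize(c["im"],(400,300)),cv2.resize(s["im"][190:340,150:350],(400,300))]))
E
```

```text
(no output)
```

View pics/e.png

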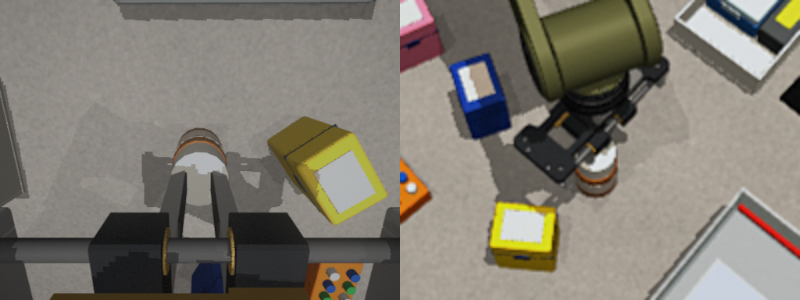

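```bash
python3 - <<'E'
from h import *
import pickle
st=manip.read_state();print(st["eef_pos"],st["eef_rot"],st["finger_gap"])
c=cam("wrist");s=cam("scene")
p=np.array(st["eef_pos"])
k=400/512
print("wrist(400): tcp",np.array(proj(c,p))*k)
for z in(94,70,50):
  print(z,[np.round(np.array(proj(c,(617.5+dx,-246.5+dy,z)))*k) for dx,dy in((24.5,0),(-24.5,0),(0,24.5),(0,-24.5))])
f=lambda X:np.round(np.array([(proj(s,X)[0]-140)*4,(proj(s,X)[1]-180)*4]))
print("scene crop: tcp",f(p),"cap",f((617.5,-246.5,94)),"base",f((617.5,-246.5,0)))
I=s["im"][180:330,140:340]
cv2.imwrite("pics/f.png",cv2.resize(I,(800,600),interpolation=cv2.INTER_CUBIC))
E
```

```text
[ 617.30389985 -245.55056571   71.64467059] [-3.14154304e+00  1.36328180e-05  4.70459366e-02] 18.733206662704266
wrist(400): tcp [198.3377628  170.22074449]
94 [array([201., 152.]), array([198., 207.]), array([170., 179.]), array([229., 181.])]
70 [array([201., 144.]), array([198., 194.]), array([173., 168.]), array([226., 171.])]
50 [array([201., 138.]), array([198., 185.]), array([175., 161.]), array([224., 163.])]
scene crop: tcp [427. 353.] cap [426. 340.] base [428. 395.]
```

View pics/f.png

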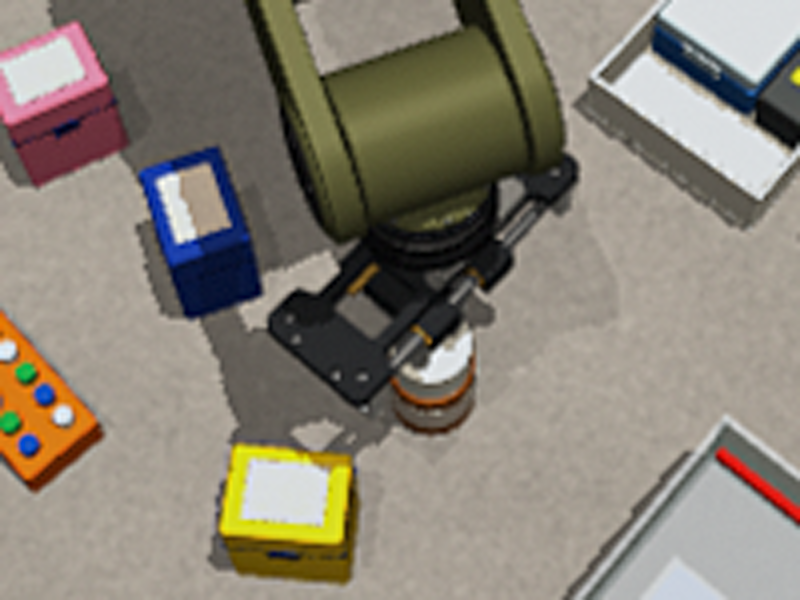

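Pictures d–f: the jar is untouched under the gripper and the fingertips close just above its cap. The tip corners in picture c ((283,345), (513,345) at 94 mm opening) put the real fingertips about 22 mm *behind* the reported TCP, not 8 mm ahead. The fingers are about 30 mm shorter than stated, so I'll go 29 mm lower.

Request:
{"name": "jog_arm", "arguments": {
  "series": [
    [0, 0, 0.05, 0, 0, 0, 0.2],
    [0, 0, 0.05, 0, 0, 0, 0.2],
    [0, 0, 0.05, 0, 0, 0, 0.2],
    [0, 0, 0.05, 0, 0, 0, 0.2],
    [0, 0, 0.05, 0, 0, 0, 0.2],
    [0, 0, 0.05, 0, 0, 0, 0.2],
    [0, 0, 0.05, 0, 0, 0, 0.2],
    [0, 0, 0.0, 0, 0, 0, 0.2]
  ]
}}

```text
clock: 6.05
eef_pos: [617.8, -245.8, 72.5]
eef_rot: [3.141, -0.002, 0.047]
wrist_force: [0.7, 0.7, -0.8]
finger_gap: 68.6
finger_force: 0.0
```

Request:
{"name": "jog_arm", "arguments": {
  "series": [
    [0, 0, -0.08, 0, 0, 0, 0.2],
    [0, 0, -0.16, 0, 0, 0, 0.2],
    [0, 0, -0.24, 0, 0, 0, 0.2],
    [0, 0, -0.24, 0, 0, 0, 0.2],
    [0, 0, -0.24, 0, 0, 0, 0.6],
    [0, 0, -0.24, 0, 0, 0, 0.6],
    [0, 0, -0.24, 0, 0, 0, 0.6],
    [0, 0, -0.24, 0, 0, 0, 0.6]
  ]
}}

```text
clock: 6.72
eef_pos: [617.6, -245.6, 43.4]
eef_rot: [3.141, -0.001, 0.047]
wrist_force: [0.2, -0.5, -0.2]
finger_gap: 52.2
finger_force: 0.0
```

Request:
{"name": "jog_arm", "arguments": {
  "series": [
    [0, 0, 0, 0, 0, 0, 0.6],
    [0, 0, 0, 0, 0, 0, 0.6],
    [0, 0, 0, 0, 0, 0, 0.6],
    [0, 0, 0, 0, 0, 0, 0.6]
  ]
}}

```text
clock: 7.05
eef_pos: [617.5, -245.7, 43.3]
eef_rot: [3.141, -0.001, 0.047]
wrist_force: [0.8, -0.0, 3.6]
finger_gap: 48.6
finger_force: 20.0
```

Request:
{"name": "jog_arm", "arguments": {
  "series": [
    [0, 0, 0.03, 0, 0, 0, 0.6],
    [0, 0, 0.08, 0, 0, 0, 0.6],
    [0, 0, 0.2, 0, 0, 0, 0.6],
    [0, 0, 0.4, 0, 0, 0, 0.6],
    [0, 0, 0.6, 0, 0, 0, 0.6],
    [0, 0, 0.8, 0, 0, 0, 0.6],
    [0, 0, 1, 0, 0, 0, 0.6],
    [0, 0, 1, 0, 0, 0, 0.6]
  ]
}}

```text
clock: 7.72
eef_pos: [618.8, -246.2, 168.5]
eef_rot: [3.138, -0.007, 0.047]
wrist_force: [0.9, -0.7, -1.0]
finger_gap: 48.6
finger_force: 20.0
```

Request:
{"name": "jog_arm", "arguments": {
  "series": [
    [0, 0.1, 0.05, 0, 0, 0, 0.6],
    [-0.05, 0.3, 0.05, 0, 0, 0, 0.6],
    [-0.1, 0.5, 0.05, 0, 0, 0, 0.6],
    [-0.15, 0.75, 0.05, 0, 0, 0, 0.6],
    [-0.15, 1, 0.05, 0, 0, 0, 0.6],
    [-0.15, 1, 0.05, 0, 0, 0, 0.6]
  ]
}}

```text
clock: 8.22
eef_pos: [598.5, -120.1, 167.6]
eef_rot: [-3.14, 0.002, 0.051]
wrist_force: [0.1, 0.1, -2.3]
finger_gap: 48.4
finger_force: 20.0
```

Request:
{"name": "jog_arm", "arguments": {
  "series": [
    [0, 0.2, 0, 0, 0, 0, 0.6],
    [0, 0.34, 0, 0, 0, 0, 0.6],
    [0, 0.34, 0, 0, 0, 0, 0.6],
    [0, 0.34, 0, 0, 0, 0, 0.6]
  ]
}}

```text
clock: 8.55
eef_pos: [598.8, -83.8, 167.8]
eef_rot: [-3.141, 0.002, 0.049]
wrist_force: [-0.4, 0.6, -2.7]
finger_gap: 48.3
finger_force: 20.0
```

```bash
python3 - <<'E'
from h import *
import pickle
c=cam("wrist");pickle.dump(c,open("c2.pkl","wb"));cv2.imwrite("pics/g.png",cv2.resize(c["im"],(800,600)))
print(manip.read_state()["eef_pos"])
E
```

```text
[598.88785744 -84.58614915 167.93057606]
```

View pics/g.png

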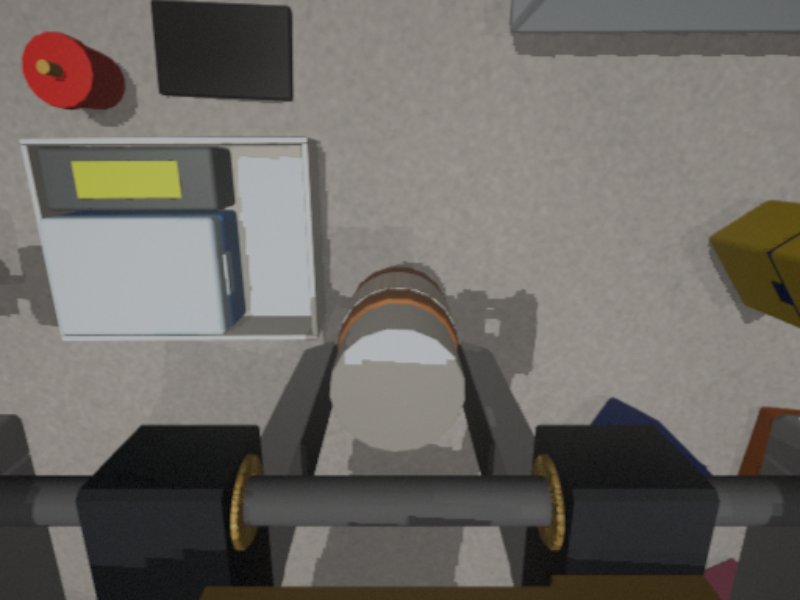

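Picture g: jar held upright by the cap, cap ellipse (331–464, 330–450). Kit box outer rim corners at (22,140), (309,137), (321,338), (64,341); the strip is empty.

```bash
python3 - <<'E'
from h import *
import pickle
c=pickle.load(open("c2.pkl","rb"));k=.64
C=np.array([onz(c,u*k,v*k,50)[:2] for u,v in((22,140),(309,137),(321,338),(64,341))])
print(C.round(1),[np.linalg.norm(C[i]-C[i-1]).round(1) for i in range(4)],C.mean(0))
e=C[0]-C[1]+C[3]-C[2];y1=np.arctan2(-e[0],e[1]);e=C[1]-C[2]+C[0]-C[3];y2=np.arctan2(e[1],e[0]);print("yaw",y1,y2)
I=np.array([onz(c,u*k,v*k,50)[:2] for u,v in((303,144),(314,332))]);print("inner -y corners",I.round(1),np.linalg.norm(I[0]-I[1]))
print("cap",np.array([onz(c,u*k,v*k,168+51)[:2] for u,v in((331,387),(464,387),(398,330),(398,450))]).round(1))
for yaw in(.045,):
  R=np.array([[np.cos(yaw),-np.sin(yaw)],[np.sin(yaw),np.cos(yaw)]])
  for n,l in(("strip",(0,-59.5)),("jar",(36.5,-59.5)),("slide",(-28,-59.5))):print(n,(C.mean(0)+R@l).round(1))
# edge-refined lines: print brightness profile across the -y wall & x walls
g=cv2.cvtColor(c["im"],cv2.COLOR_BGR2GRAY)
print("row150",g[150,188:212].tolist());print("row110",g[110,185:210].tolist());print("col 120 up",g[84:98,120].tolist(),"down",g[208:224,120].tolist())
E
```

```text
[[678.7 161.9]
 [689.4 -22.8]
 [551.6 -31. ]
 [540.3 155.2]] [np.float64(138.6), np.float64(185.0), np.float64(138.0), np.float64(186.5)] [614.9942443   65.81306168]
yaw 0.05906498305470484 0.053777151721830924
inner -y corners [[684.9 -19. ]
 [556.  -25.9]] 129.08182608517316
cap [[ 600.4  -60.7]
 [ 602.6 -107.4]
 [ 622.8  -83.2]
 [ 576.1  -85.4]]
strip [617.7   6.4]
jar [654.1   8. ]
slide [589.7   5.1]
row150 [177, 178, 178, 178, 179, 178, 178, 170, 171, 178, 177, 150, 96, 85, 84, 84, 85, 83, 88, 94, 92, 116, 131, 129]
row110 [177, 176, 176, 176, 177, 176, 176, 177, 166, 168, 177, 177, 144, 86, 83, 85, 84, 86, 84, 95, 101, 102, 100, 124, 140]
col 120 up [136, 136, 138, 131, 168, 176, 174, 168, 105, 101, 82, 85, 97, 101] down [176, 176, 177, 177, 174, 155, 107, 168, 178, 162, 139, 133, 135, 136, 135, 135]
```

Request:
{"name": "jog_arm", "arguments": {
  "series": [
    [0.15, 0.3, 0, 0, 0, 0, 0.6],
    [0.3, 0.5, 0, 0, 0, 0, 0.6],
    [0.46, 0.77, 0, 0, 0, 0.004, 0.6],
    [0.46, 0.77, 0, 0, 0, 0.004, 0.6],
    [0.46, 0.77, 0, 0, 0, 0.004, 0.6],
    [0.46, 0.77, 0, 0, 0, 0.004, 0.6]
  ]
}}

```text
clock: 9.1
eef_pos: [654.2, 6.7, 168.1]
eef_rot: [3.141, 0.001, 0.053]
wrist_force: [-0.8, -0.6, -1.1]
finger_gap: 48.3
finger_force: 20.0
```

Request:
{"name": "jog_arm", "arguments": {
  "series": [
    [0, 0, -0.1, 0, 0, 0, 0.6],
    [0, 0, -0.2, 0, 0, 0, 0.6],
    [0, 0, -0.28, 0, 0, 0, 0.6],
    [0, 0, -0.28, 0, 0, 0, 0.6],
    [0, 0, -0.28, 0, 0, 0, 0.6]
  ]
}}

```text
clock: 9.52
eef_pos: [654.1, 7.3, 134.3]
eef_rot: [-3.141, 0.002, 0.053]
wrist_force: [0.2, -0.1, -1.1]
finger_gap: 48.3
finger_force: 20.0
```

Request:
{"name": "jog_arm", "arguments": {
  "series": [
    [0, 0.005, -0.15, 0, 0, 0, 0.6],
    [0, 0.005, -0.3, 0, 0, 0, 0.6],
    [0, 0.005, -0.42, 0, 0, 0, 0.6],
    [0, 0.005, -0.5, 0, 0, 0, 0.6],
    [0, 0.005, -0.57, 0, 0, 0, 0.6],
    [0, 0.005, -0.62, 0, 0, 0, 0.6],
    [0, 0.005, -0.65, 0, 0, 0, 0.6],
    [0, 0.005, -0.65, 0, 0, 0, 0.6]
  ]
}}

```text
clock: 10.18
eef_pos: [654.5, 8.3, 57.0]
eef_rot: [-3.142, 0.0, 0.053]
wrist_force: [0.4, 1.6, -3.1]
finger_gap: 48.6
finger_force: 20.0
```

Request:
{"name": "jog_arm", "arguments": {
  "series": [
    [0, 0, -0.01, 0, 0, 0, 0.6],
    [0, 0, -0.02, 0, 0, 0, 0.6],
    [0, 0, -0.03, 0, 0, 0, 0.6],
    [0, 0, -0.03, 0, 0, 0, 0.6],
    [0, 0, -0.03, 0, 0, 0, 0.6]
  ]
}}

```text
clock: 10.6
eef_pos: [654.6, 8.2, 53.8]
eef_rot: [3.142, -0.0, 0.053]
wrist_force: [-0.7, 1.0, -1.7]
finger_gap: 48.7
finger_force: 20.0
```

Request:
{"name": "jog_arm", "arguments": {
  "series": [
    [0, 0, -0.01, 0, 0, 0, 0.6],
    [0, 0, -0.02, 0, 0, 0, 0.6],
    [0, 0, -0.03, 0, 0, 0, 0.6],
    [0, 0, -0.04, 0, 0, 0, 0.6],
    [0, 0, -0.045, 0, 0, 0, 0.6],
    [0, 0, -0.045, 0, 0, 0, 0.6]
  ]
}}

```text
clock: 11.1
eef_pos: [654.4, 8.3, 48.0]
eef_rot: [-3.142, 0.0, 0.053]
wrist_force: [0.2, 0.2, -2.4]
finger_gap: 48.3
finger_force: 20.0
```

Request:
{"name": "jog_arm", "arguments": {
  "series": [
    [0, 0, -0.005, 0, 0, 0, 0.6],
    [0, 0, -0.01, 0, 0, 0, 0.6],
    [0, 0, -0.01, 0, 0, 0, 0.6]
  ]
}}

```text
clock: 11.35
eef_pos: [654.7, 8.3, 47.3]
eef_rot: [3.142, -0.0, 0.053]
wrist_force: [0.2, 0.7, 0.4]
finger_gap: 48.4
finger_force: 20.0
```

Request:
{"name": "jog_arm", "arguments": {
  "series": [
    [0, 0, -0.005, 0, 0, 0, 0.6],
    [0, 0, -0.005, 0, 0, 0, 0.6],
    [0, 0, -0.005, 0, 0, 0, 0.6]
  ]
}}

```text
clock: 11.6
eef_pos: [654.9, 8.2, 47.3]
eef_rot: [3.141, -0.001, 0.053]
wrist_force: [-2.4, 0.8, 5.4]
finger_gap: 48.6
finger_force: 20.0
```

Request:
{"name": "jog_arm", "arguments": {
  "series": [
    [0, 0, 0, 0, 0, 0, 0.45],
    [0, 0, 0, 0, 0, 0, 0.4],
    [0, 0, 0, 0, 0, 0, 0.3],
    [0, 0, 0, 0, 0, 0, 0.3],
    [0, 0, 0, 0, 0, 0, 0.3]
  ]
}}

```text
clock: 12.02
eef_pos: [654.5, 8.2, 46.3]
eef_rot: [3.142, 0.0, 0.053]
wrist_force: [-0.3, -0.6, -0.3]
finger_gap: 65.8
finger_force: 0.0
```

Request:
{"name": "jog_arm", "arguments": {
  "series": [
    [0, 0, 0.05, 0, 0, 0, 0.2],
    [0, 0, 0.2, 0, 0, 0, 0.1],
    [0, 0, 0.4, 0, 0, 0, 0],
    [0, 0, 0.7, 0, 0, 0, 0],
    [0, 0, 1, 0, 0, 0, 0],
    [0, 0, 1, 0, 0, 0, 0]
  ]
}}

```text
clock: 12.52
eef_pos: [657.0, 8.2, 175.0]
eef_rot: [3.14, -0.011, 0.053]
wrist_force: [-0.4, -0.8, 0.9]
finger_gap: 93.7
finger_force: 0.0
```

Request:
{"name": "jog_arm", "arguments": {
  "series": [
    [-0.57, -0.81, 0, 0, 0, -0.105, 0],
    [-0.57, -0.81, 0, 0, 0, -0.105, 0],
    [-0.57, -0.81, 0, 0, 0, -0.105, 0]
  ]
}}

```text
clock: 12.77
eef_pos: [584.7, -90.1, 166.6]
eef_rot: [3.141, -0.0, -0.114]
wrist_force: [-0.0, -0.4, -0.3]
finger_gap: 93.8
finger_force: 0.0
```

Request:
{"name": "jog_arm", "arguments": {
  "series": [
    [-0.57, -0.81, 0, 0, 0, -0.105, 0],
    [-0.57, -0.81, 0, 0, 0, -0.105, 0],
    [-0.57, -0.81, 0, 0, 0, -0.105, 0]
  ]
}}

```text
clock: 13.02
eef_pos: [516.1, -187.9, 166.9]
eef_rot: [3.141, -0.001, -0.28]
wrist_force: [0.3, -0.9, 0.9]
finger_gap: 93.8
finger_force: 0.0
```

Request:
{"name": "jog_arm", "arguments": {
  "series": [
    [-0.57, -0.81, 0, 0, 0, -0.105, 0],
    [-0.57, -0.81, 0, 0, 0, -0.105, 0],
    [-0.57, -0.81, 0, 0, 0, -0.105, 0],
    [-0.57, -0.81, 0, 0, 0, -0.105, 0],
    [-0.57, -0.81, 0, 0, 0, -0.105, 0]
  ]
}}

```text
clock: 13.43
eef_pos: [448.6, -284.5, 166.9]
eef_rot: [3.142, -0.001, -0.444]
wrist_force: [0.6, 0.6, -0.8]
finger_gap: 94.1
finger_force: 0.0
```

```bash
python3 - <<'E'
from h import *
import pickle
c=cam("wrist");pickle.dump(c,open("c3.pkl","wb"));k=1/.64
st=manip.read_state();print(st["eef_pos"],st["eef_rot"])
hsv=cv2.cvtColor(c["im"],cv2.COLOR_BGR2HSV)
m=cv2.inRange(hsv,(105,110,30),(130,255,255))
n,l,s,ce=cv2.connectedComponentsWithStats(m);i=1+np.argmax(s[1:,4]);print(s[i])
h=cv2.convexHull(np.argwhere(l==i)[:,::-1].astype(np.int32));A=cv2.approxPolyDP(h,2.5,True)[:,0]
print((A*k).round().tolist());print([onz(c,u,v,94)[:2].round(1).tolist() for u,v in A])
cv2.imwrite("pics/h.png",cv2.resize(c["im"],(800,600)))
E
```

```text
[ 449.31873105 -283.49934818  166.74137843] [-3.14151096e+00 -5.16695770e-04 -4.42540797e-01]
[ 223  153   55   70 1934]
[[430.0, 345.0], [353.0, 345.0], [352.0, 239.0], [433.0, 242.0]]
[[411.0, -289.6], [431.6, -246.5], [491.5, -275.9], [469.3, -318.1]]
```

View pics/h.png

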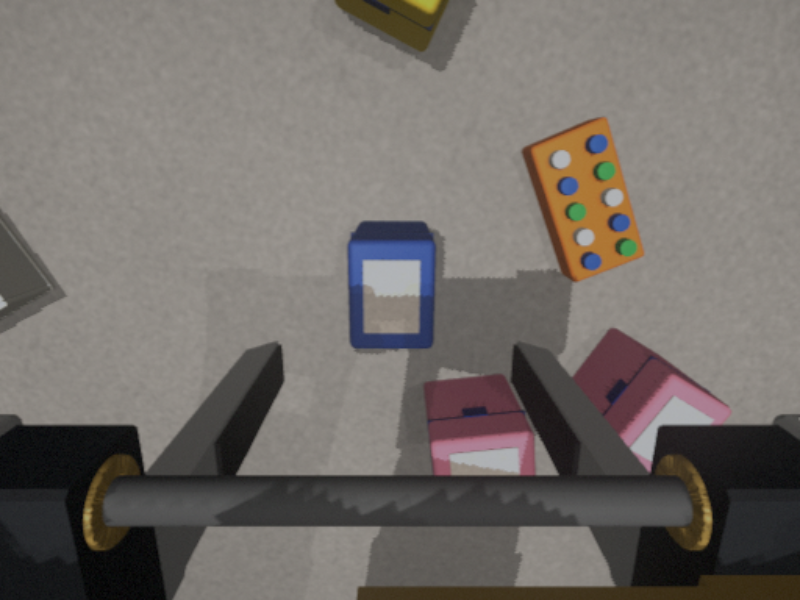

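Picture h: slide box top square in view, corners (349,237), (434,237), (433,348), (350,348). It is centred between the open fingers and aligned with the tool, and the nearest pink box is clear of them.

Request:
{"name": "jog_arm", "arguments": {
  "series": [
    [0.013, 0.007, -0.3, 0, 0, -0.008, 0],
    [0.013, 0.007, -0.6, 0, 0, -0.008, 0],
    [0.013, 0.007, -0.8, 0, 0, -0.008, 0],
    [0.013, 0.007, -0.9, 0, 0, -0.008, 0.1],
    [0.013, 0.007, -0.97, 0, 0, -0.008, 0.2],
    [0.013, 0.007, -1, 0, 0, -0.008, 0.3],
    [0.013, 0.007, -1, 0, 0, -0.008, 0.3]
  ]
}}

```text
clock: 14.07
eef_pos: [451.4, -281.9, 46.3]
eef_rot: [-3.141, 0.0, -0.453]
wrist_force: [-0.9, 0.7, -0.1]
finger_gap: 70.9
finger_force: 0.0
```

Request:
{"name": "jog_arm", "arguments": {
  "series": [
    [0, 0, -0.02, 0, 0, 0, 0.3],
    [0, 0, -0.03, 0, 0, 0, 0.55],
    [0, 0, -0.03, 0, 0, 0, 0.55],
    [0, 0, -0.03, 0, 0, 0, 0.55],
    [0, 0, -0.03, 0, 0, 0, 0.55],
    [0, 0, -0.03, 0, 0, 0, 0.55],
    [0, 0, -0.03, 0, 0, 0, 0.55],
    [0, 0, -0.03, 0, 0, 0, 0.55]
  ]
}}

```text
clock: 14.73
eef_pos: [451.1, -282.6, 43.3]
eef_rot: [3.142, -0.001, -0.454]
wrist_force: [-0.1, 1.7, 5.4]
finger_gap: 52.8
finger_force: 20.0
```

Request:
{"name": "jog_arm", "arguments": {
  "series": [
    [0, 0, 0.03, 0, 0, 0, 0.55],
    [0, 0, 0.08, 0, 0, 0, 0.55],
    [0, 0, 0.2, 0, 0, 0, 0.55],
    [0, 0, 0.4, 0, 0, 0, 0.55],
    [0, 0, 0.6, 0, 0, 0, 0.55],
    [0, 0, 0.8, 0, 0, 0, 0.55],
    [0, 0, 1, 0, 0, 0, 0.55],
    [0, 0, 1, 0, 0, 0, 0.55]
  ]
}}

```text
clock: 15.4
eef_pos: [452.2, -283.6, 167.6]
eef_rot: [3.14, -0.007, -0.454]
wrist_force: [0.8, 0.6, -1.5]
finger_gap: 53.1
finger_force: 20.0
```

Request:
{"name": "jog_arm", "arguments": {
  "series": [
    [0.1, 0.2, 0.04, 0, 0, 0.03, 0.55],
    [0.3, 0.42, 0.04, 0, 0, 0.08, 0.55],
    [0.45, 0.62, 0.04, 0, 0, 0.12, 0.55],
    [0.58, 0.84, 0.04, 0, 0, 0.162, 0.55],
    [0.58, 0.84, 0.04, 0, 0, 0.162, 0.55]
  ]
}}

```text
clock: 15.82
eef_pos: [522.0, -177.8, 166.5]
eef_rot: [-3.14, 0.001, -0.192]
wrist_force: [0.1, -0.1, -2.6]
finger_gap: 53.0
finger_force: 20.0
```

Request:
{"name": "jog_arm", "arguments": {
  "series": [
    [0.2, 0.3, 0, 0, 0, 0.05, 0.55],
    [0.4, 0.5, 0, 0, 0, 0.1, 0.55],
    [0.5, 0.7, 0, 0, 0, 0.14, 0.55],
    [0.58, 0.84, 0, 0, 0, 0.162, 0.55],
    [0.58, 0.84, 0, 0, 0, 0.162, 0.55],
    [0.58, 0.84, 0, 0, 0, 0.162, 0.55]
  ]
}}

```text
clock: 16.32
eef_pos: [589.8, -80.4, 166.5]
eef_rot: [-3.141, 0.002, 0.056]
wrist_force: [-0.2, -1.2, -2.9]
finger_gap: 52.8
finger_force: 20.0
```

```bash
python3 - <<'E'
from h import *
import pickle
c=cam("wrist");pickle.dump(c,open("c4.pkl","wb"));cv2.imwrite("pics/i.png",cv2.resize(c["im"],(800,600)))
st=manip.read_state();print(st["eef_pos"],st["eef_rot"])
E
```

```text
[589.58608221 -81.18971832 166.83853491] [-3.14151593e+00  1.31540558e-03  5.43310390e-02]
```

View pics/i.png

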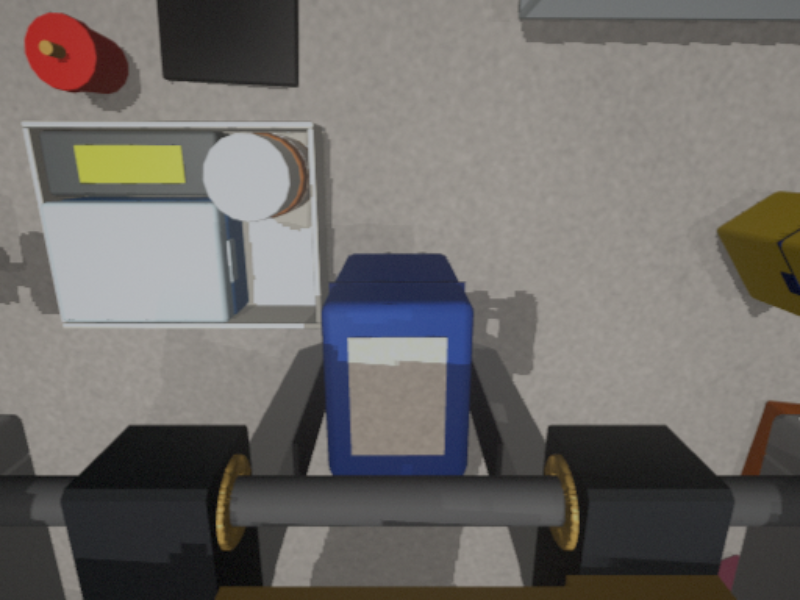

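Picture i: jar standing in the strip by the +x wall, cap centre (250,176). Slide box held straight, label (347,337)–(446,456), top edges at rows 303 and 475. Kit corners (25,123), (314,122), (320,327), (63,328).

```bash
python3 - <<'E'
from h import *
import pickle
c=pickle.load(open("c4.pkl","rb"));k=.64
g=lambda P,z:np.array([onz(c,u*k,v*k,z)[:2] for u,v in P])
C=g(((25,123),(314,122),(320,327),(63,328)),50);print(C.round(1).tolist(),[np.linalg.norm(C[i]-C[i-1]).round(1) for i in range(4)],C.mean(0))
e=C[0]-C[1]+C[3]-C[2];y1=np.arctan2(-e[0],e[1]);e=C[1]-C[2]+C[0]-C[3];y2=np.arctan2(e[1],e[0]);print("yaw",y1,y2)
cp=cap(c,(120,75,200,150),98,160);print("cap",cp)
yaw=.056;R=np.array([[np.cos(yaw),-np.sin(yaw)],[np.sin(yaw),np.cos(yaw)]])
print("jar local",R.T@(np.array(cp[1][0])-C.mean(0)))
z=166.8+51
L=g(((347,337),(448,337),(446,456),(350,456)),z);T=g(((324,303),(471,303),(466,475),(330,475)),z)
for Q in(L,T):print(Q.round(1).tolist(),Q.mean(0),"tool off",R.T@(Q.mean(0)-[589.6,-81.2]))
E
```

```text
[[678.5, 161.3], [689.1, -22.2], [551.1, -27.4], [540.2, 156.5]] [np.float64(138.4), np.float64(183.8), np.float64(138.1), np.float64(184.2)] [614.70814426  67.04848681]
yaw 0.05850424467905357 0.03580452117647525
cap (array([ 120,   85,   80,   65, 3233], dtype=int32), ((639.8963623046875, 7.267738342285156), 38.81802749633789))
jar local [ 21.8027608  -61.09683983]
[[610.3, -62.4], [612.2, -96.8], [565.6, -100.0], [563.6, -64.7]] [587.90392952 -80.9813847 ] tool off [-1.68117568  0.31320291]
[[622.0, -54.5], [624.7, -103.4], [557.8, -108.1], [555.0, -57.5]] [589.8723246  -80.87090319] tool off [0.2903175  0.31333871]
```

```bash
python3 - <<'E'
from h import *
import pickle
c=pickle.load(open("c4.pkl","rb"));k=.64
yaw=.055;R=np.array([[np.cos(yaw),-np.sin(yaw)],[np.sin(yaw),np.cos(yaw)]])
P=np.array([onz(c,u*k,v*k,98)[:2] for u,v in((204,177),(293,177),(248,132),(248,221))])
print(P.round(1).tolist());o=np.array([(P[2]+P[3])[0]/2,(P[0]+P[1])[1]/2]);print(o,"local",R.T@(o-[614.9,66.4]))
I=np.array([onz(c,u*k,v*k,50)[:2] for u,v in((309,129),(315,320))]);print([(R.T@(i-[614.9,66.4])).round(1).tolist() for i in I])
print("slide target TCP",np.array([614.9,66.4])+R@(np.array([-27.7,-59.5])-[-.5,.3]))
E
```

```text
[[654.0, 30.5], [656.7, -18.9], [679.1, 5.3], [630.9, 6.9]]
[654.95651293   5.81668989] local [ 36.66554034 -62.69369859]
[[65.0, -89.2], [-63.6, -86.8]]
slide target TCP [591.02847168   5.19517882]
```

Request:
{"name": "jog_arm", "arguments": {
  "series": [
    [0.008, 0.2, 0, 0, 0, 0.001, 0.55],
    [0.008, 0.45, 0, 0, 0, 0.001, 0.55],
    [0.008, 0.65, 0, 0, 0, 0.001, 0.55],
    [0.008, 0.735, 0, 0, 0, 0.001, 0.55],
    [0.008, 0.735, 0, 0, 0, 0.001, 0.55],
    [0.008, 0.735, 0, 0, 0, 0.001, 0.55]
  ]
}}

```text
clock: 16.87
eef_pos: [590.9, 6.3, 167.5]
eef_rot: [3.141, 0.0, 0.056]
wrist_force: [-0.0, -0.1, -3.0]
finger_gap: 52.9
finger_force: 20.0
```

Request:
{"name": "jog_arm", "arguments": {
  "series": [
    [0, 0, -0.1, 0, 0, 0, 0.55],
    [0, 0, -0.25, 0, 0, 0, 0.55],
    [0, 0, -0.4, 0, 0, 0, 0.55],
    [0, 0, -0.5, 0, 0, 0, 0.55],
    [0, 0, -0.54, 0, 0, 0, 0.55],
    [0, 0, -0.54, 0, 0, 0, 0.55],
    [0, 0, -0.54, 0, 0, 0, 0.55]
  ]
}}

```text
clock: 17.45
eef_pos: [591.3, 6.8, 103.3]
eef_rot: [3.142, -0.001, 0.056]
wrist_force: [0.3, 0.3, -2.2]
finger_gap: 53.1
finger_force: 20.0
```

Request:
{"name": "jog_arm", "arguments": {
  "series": [
    [0, 0, -0.03, 0, 0, 0, 0.55],
    [0, 0, -0.06, 0, 0, 0, 0.55],
    [0, 0, -0.09, 0, 0, 0, 0.55],
    [0, 0, -0.12, 0, 0, 0, 0.55],
    [0, 0, -0.12, 0, 0, 0, 0.55]
  ]
}}

```text
clock: 17.87
eef_pos: [590.7, 7.3, 87.6]
eef_rot: [-3.141, 0.001, 0.057]
wrist_force: [-0.6, -0.5, -2.9]
finger_gap: 53.0
finger_force: 20.0
```

Request:
{"name": "jog_arm", "arguments": {
  "series": [
    [0, 0, -0.03, 0, 0, 0, 0.55],
    [0, 0, -0.06, 0, 0, 0, 0.55],
    [0, 0, -0.09, 0, 0, 0, 0.55],
    [0, 0, -0.12, 0, 0, 0, 0.55],
    [0, 0, -0.12, 0, 0, 0, 0.55]
  ]
}}

```text
clock: 18.28
eef_pos: [590.7, 7.3, 73.1]
eef_rot: [-3.141, 0.001, 0.056]
wrist_force: [-0.2, 0.2, -2.4]
finger_gap: 52.7
finger_force: 20.0
```

Inside the box with no side force; on down towards 48.

Request:
{"name": "jog_arm", "arguments": {
  "series": [
    [0, 0, -0.03, 0, 0, 0, 0.55],
    [0, 0, -0.06, 0, 0, 0, 0.55],
    [0, 0, -0.1, 0, 0, 0, 0.55],
    [0, 0, -0.14, 0, 0, 0, 0.55],
    [0, 0, -0.17, 0, 0, 0, 0.55],
    [0, 0, -0.18, 0, 0, 0, 0.55],
    [0, 0, -0.18, 0, 0, 0, 0.55]
  ]
}}

```text
clock: 18.87
eef_pos: [590.8, 7.3, 52.0]
eef_rot: [-3.142, 0.001, 0.056]
wrist_force: [-0.1, 0.6, -2.0]
finger_gap: 52.8
finger_force: 20.0
```

Request:
{"name": "jog_arm", "arguments": {
  "series": [
    [0, 0, -0.01, 0, 0, 0, 0.55],
    [0, 0, -0.02, 0, 0, 0, 0.55],
    [0, 0, -0.025, 0, 0, 0, 0.55],
    [0, 0, -0.03, 0, 0, 0, 0.55],
    [0, 0, -0.03, 0, 0, 0, 0.55]
  ]
}}

```text
clock: 19.28
eef_pos: [591.0, 7.3, 48.8]
eef_rot: [-3.142, 0.0, 0.056]
wrist_force: [0.0, -0.1, -1.4]
finger_gap: 53.0
finger_force: 20.0
```

Request:
{"name": "jog_arm", "arguments": {
  "series": [
    [0, 0, -0.005, 0, 0, 0, 0.55],
    [0, 0, -0.01, 0, 0, 0, 0.55],
    [0, 0, -0.015, 0, 0, 0, 0.55],
    [0, 0, -0.015, 0, 0, 0, 0.55],
    [0, 0, -0.015, 0, 0, 0, 0.55]
  ]
}}

```text
clock: 19.7
eef_pos: [591.1, 7.3, 47.4]
eef_rot: [3.142, -0.0, 0.056]
wrist_force: [-1.8, 1.1, 3.0]
finger_gap: 52.9
finger_force: 20.0
```

Request:
{"name": "jog_arm", "arguments": {
  "series": [
    [0, 0, 0, 0, 0, 0, 0.4],
    [0, 0, 0, 0, 0, 0, 0.3],
    [0, 0, 0, 0, 0, 0, 0.3],
    [0, 0, 0, 0, 0, 0, 0.3],
    [0, 0, 0.1, 0, 0, 0, 0.3],
    [0, 0, 0.4, 0, 0, 0, 0],
    [0, 0, 0.7, 0, 0, 0, 0],
    [0, 0, 1, 0, 0, 0, 0]
  ]
}}

```text
clock: 20.37
eef_pos: [590.7, 7.3, 169.5]
eef_rot: [3.142, -0.0, 0.056]
wrist_force: [-0.5, 0.5, 0.0]
finger_gap: 82.0
finger_force: 0.0
```

Request:
{"name": "jog_arm", "arguments": {
  "series": [
    [0, 0, 0.3, 0, 0, 0.08, 0],
    [0, 0, 0.6, 0, 0, 0.16, 0],
    [0, 0, 0.85, 0, 0, 0.24, 0],
    [0.05, 0.05, 0.85, 0, 0, 0.32, 0],
    [0.1, 0.1, 0.85, 0, 0, 0.4, 0],
    [0.15, 0.2, 0.85, 0, 0, 0.48, 0],
    [0.2, 0.35, 0.85, 0, 0, 0.48, 0]
  ]
}}

```text
clock: 20.95
eef_pos: [615.2, 48.9, 270.2]
eef_rot: [3.141, -0.001, 0.818]
wrist_force: [-0.6, 0.4, 0.1]
finger_gap: 94.1
finger_force: 0.0
```

Request:
{"name": "jog_arm", "arguments": {
  "series": [
    [0, 0.1, 0, 0, 0, 0.08, 0],
    [0, 0.2, 0, 0, 0, 0.16, 0],
    [0, 0.3, 0, 0, 0, 0.24, 0],
    [0, 0.4, 0, 0, 0, 0.32, 0],
    [0, 0.5, 0, 0, 0, 0.4, 0],
    [0, 0.6, 0, 0, 0, 0.485, 0],
    [0, 0.6, 0, 0, 0, 0.485, 0],
    [0, 0.6, 0, 0, 0, 0.485, 0]
  ]
}}

```text
clock: 21.62
eef_pos: [614.9, 121.4, 269.7]
eef_rot: [3.141, 0.0, 1.57]
wrist_force: [-0.4, -0.7, -0.6]
finger_gap: 93.7
finger_force: 0.0
```

```bash
python3 - <<'E'
from h import *
import pickle
c=cam("wrist");pickle.dump(c,open("c5.pkl","wb"));s=cam("scene");t=cam("top")
st=manip.read_state();print(st["eef_pos"],st["eef_rot"],-c["R"].T@c["t"])
hsv=cv2.cvtColor(c["im"],cv2.COLOR_BGR2HSV)
m=cv2.inRange(hsv,(0,130,70),(8,255,255))|cv2.inRange(hsv,(172,130,70),(180,255,255))
n,l,S,ce=cv2.connectedComponentsWithStats(m)
for i in range(1,n):
    if S[i,4]>15:print(S[i],ce[i],onz(c,*ce[i],237).round(1))
print("expect grip",proj(c,(610,205,252)))
V=np.zeros((600,800,3),np.uint8);V[:450,:600]=cv2.resize(c["im"],(600,450))
V[:200,600:]=cv2.resize(t["im"][130:210,150:250],(200,160))[:200] if 0 else 0
V[450:600,:250]=cv2.resize(t["im"][130:205,140:265],(250,150));V[450:600,250:500]=cv2.resize(s["im"][145:235,275:425],(250,150))
cv2.imwrite("pics/j.png",V)
E
```

```text
[615.05339587 120.58590084 269.37517109] [3.14133556e+00 2.91588225e-05 1.56850609e+00] [614.25624699 200.9641689  471.9217324 ]
[255  81   9  31 247] [258.77732794  96.0242915 ] [617.9 205.8 237. ]
[314 134  31  31 720] [329.07222222 148.73333333] [672.7 166.5 237. ]
[357 341  25   7 119] [368.67226891 344.5210084 ] [722.5 -19.1 237. ]
expect grip (np.float64(247.69796189851093), np.float64(96.73014943768624))
```

View pics/j.png

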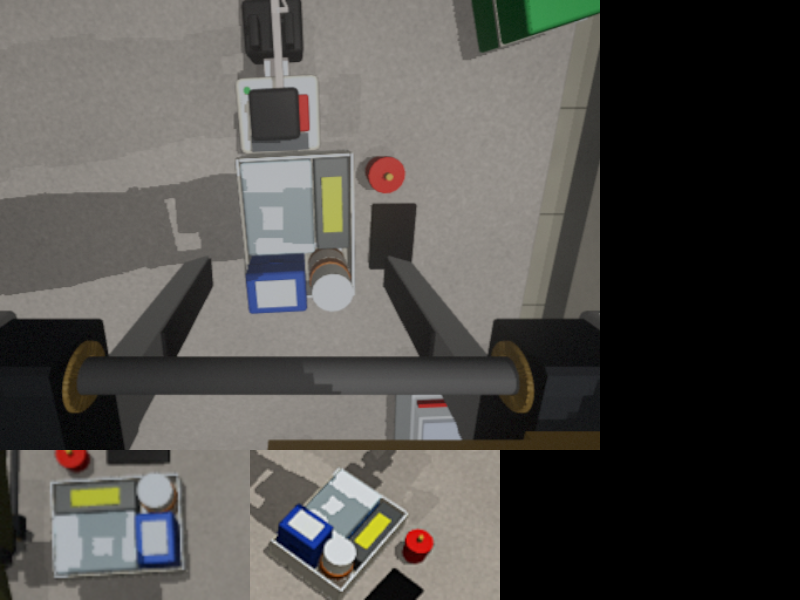

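Picture j: both items stand in the strip. The head's black grip top is at about (249–299, 88–138) of the 600-px view, with the red button on its right (+x) side and the boom behind it running up the image.

```bash
python3 - <<'E'
from h import *
import pickle
c=pickle.load(open("c5.pkl","rb"))
hsv=cv2.cvtColor(c["im"],cv2.COLOR_BGR2HSV)
m=cv2.inRange(hsv,(0,0,0),(180,255,75));w=np.zeros_like(m);w[66:128,204:268]=m[66:128,204:268]
n,l,S,ce=cv2.connectedComponentsWithStats(w);i=1+np.argmax(S[1:,4]);print(S[i],ce[i])
for thr in (45,55,65,75):
  w2=(w>0)&(hsv[...,2]<thr);print(thr,w2.sum(),[int(v) for v in(np.argwhere(w2).min(0).tolist()+np.argwhere(w2).max(0).tolist())])
g=hsv[...,2]
for r in(80,90,100,110,116,120,124):print(r,g[r,206:270].tolist())
print("col230",g[68:130,232].tolist())
w3=cv2.inRange(hsv,(0,0,150),(180,60,255));w4=np.zeros_like(w3);w4[60:135,198:280]=w3[60:135,198:280]
E
```

```text
[ 212   75   44   47 1858] [233.75726588  97.89128095]
45 8 [76, 213, 118, 245]
55 430 [75, 213, 119, 255]
65 1748 [75, 213, 121, 255]
75 1854 [75, 212, 121, 255]
80 [180, 181, 163, 146, 144, 117, 65, 47, 52, 54, 58, 56, 57, 58, 57, 57, 56, 59, 59, 58, 60, 61, 58, 58, 59, 60, 61, 61, 61, 63, 61, 64, 62, 63, 62, 63, 63, 64, 64, 63, 64, 64, 67, 64, 67, 60, 54, 47, 84, 132, 147, 145, 148, 150, 150, 149, 161, 179, 180, 180, 181, 181, 181, 177]
90 [176, 182, 163, 147, 149, 147, 115, 53, 49, 53, 53, 56, 56, 55, 56, 57, 56, 57, 57, 59, 57, 58, 59, 59, 60, 60, 59, 60, 61, 60, 62, 58, 61, 60, 61, 60, 63, 60, 65, 64, 62, 64, 62, 61, 64, 63, 54, 48, 55, 143, 173, 174, 173, 174, 174, 173, 165, 152, 167, 182, 181, 182, 182, 179]
100 [179, 181, 181, 181, 176, 158, 143, 107, 45, 52, 51, 54, 56, 54, 57, 58, 57, 54, 57, 56, 57, 55, 58, 56, 56, 57, 57, 58, 57, 57, 59, 59, 60, 60, 60, 59, 63, 61, 60, 61, 61, 59, 62, 60, 63, 61, 60, 51, 47, 102, 157, 173, 174, 173, 175, 174, 168, 148, 160, 182, 183, 182, 182, 179]
110 [176, 178, 181, 181, 182, 162, 147, 135, 95, 47, 51, 52, 56, 57, 55, 55, 53, 54, 58, 5
[... 626 characters left out ...]
3, 94, 94, 96, 95, 96, 96, 95, 98, 100, 102, 100, 102, 102, 101, 101, 102, 103, 100, 100, 101, 101, 101, 156, 183, 184, 183, 182, 183, 183]
124 [154, 174, 178, 180, 182, 183, 183, 163, 129, 101, 96, 96, 96, 95, 94, 98, 96, 96, 97, 96, 98, 98, 98, 98, 99, 98, 100, 98, 98, 98, 98, 98, 98, 99, 99, 98, 100, 101, 99, 100, 100, 101, 99, 102, 100, 100, 99, 101, 101, 101, 101, 99, 100, 100, 101, 102, 102, 146, 177, 183, 175, 174, 182, 180]
col230 [149, 157, 158, 160, 159, 159, 157, 90, 48, 49, 53, 60, 61, 57, 59, 59, 59, 60, 60, 60, 59, 61, 59, 57, 57, 59, 60, 57, 57, 60, 56, 57, 57, 57, 59, 58, 59, 56, 56, 58, 57, 56, 58, 56, 56, 58, 55, 55, 53, 51, 50, 51, 65, 69, 94, 99, 100, 98, 97, 98, 99, 144]
```

```bash
python3 - <<'E'
from h import *
import pickle
c=pickle.load(open("c5.pkl","rb"))
L=lambda r:212+(r-80)*.087
Rr=lambda r:253.7+(r-80)*.06
P=[(L(76.5),76.5),(Rr(74.3),74.3),(Rr(118.3),118.3),(L(121),121)]
W=np.array([onz(c,u,v,252)[:2] for u,v in P]);print(W.round(1).tolist(),W.mean(0),[np.linalg.norm(W[i]-W[i-1]).round(1) for i in range(4)])
e=W[0]-W[3]+W[1]-W[2];print("yaw sides",np.arctan2(-e[0],e[1]));e=W[1]-W[0]+W[2]-W[3];print("yaw ends",np.arctan2(e[1],e[0]))
print("btn",onz(c,258.8,96,237))
g=cv2.cvtColor(c["im"],cv2.COLOR_BGR2GRAY)
# boom tube centre by rows (bright on dark), height ~183
for r in(5,20,35,50):print(r,g[r,222:258].tolist())
E
```

```text
[[585.5, 218.3], [614.0, 219.6], [615.8, 190.4], [587.1, 188.5]] [600.57251458 204.20202021] [np.float64(29.8), np.float64(28.5), np.float64(29.3), np.float64(28.8)]
yaw sides 0.05721536403857575
yaw ends 0.05579455854403773
btn [617.95597796 205.78146487 237.        ]
5 [53, 51, 51, 50, 51, 49, 49, 49, 47, 129, 163, 165, 166, 165, 165, 155, 110, 49, 52, 52, 95, 143, 154, 114, 57, 55, 54, 56, 55, 55, 56, 56, 48, 45, 40, 98]
20 [46, 51, 53, 50, 53, 55, 53, 48, 40, 49, 131, 161, 162, 160, 162, 161, 145, 96, 39, 42, 41, 45, 52, 55, 54, 55, 55, 48, 49, 55, 56, 56, 53, 49, 42, 53]
35 [38, 48, 55, 54, 51, 52, 56, 51, 44, 41, 54, 133, 163, 163, 163, 163, 163, 142, 87, 43, 40, 39, 53, 54, 57, 57, 56, 61, 51, 52, 59, 61, 59, 57, 52, 45]
50 [37, 35, 50, 100, 122, 121, 120, 117, 118, 118, 117, 126, 151, 164, 164, 164, 165, 165, 147, 126, 128, 127, 128, 102, 52, 37, 36, 39, 37, 37, 38, 39, 40, 39, 37, 67]
```

Request:
{"name": "jog_arm", "arguments": {
  "series": [
    [-0.05, 0.25, 0, 0, 0, 0.0375, 0],
    [-0.117, 0.5, 0, 0, 0, 0.0375, 0],
    [-0.117, 0.697, 0, 0, 0, 0.0375, 0],
    [-0.117, 0.697, 0, 0, 0, 0.0375, 0],
    [-0.117, 0.697, 0, 0, 0, 0.0375, 0],
    [-0.117, 0.697, 0, 0, 0, 0.0375, 0]
  ]
}}

```text
clock: 22.27
eef_pos: [601.2, 203.9, 269.0]
eef_rot: [-3.141, 0.0, 1.629]
wrist_force: [-0.2, -0.2, 0.0]
finger_gap: 94.4
finger_force: 0.0
```

```bash
python3 - <<'E'
from h import *
import pickle
c=cam("wrist");pickle.dump(c,open("c6.pkl","wb"))
st=manip.read_state();print(st["eef_pos"],st["eef_rot"])
print([np.round(proj(c,(600.6+a*math if 0 else 600.6+a,204.2+b,252))) for a,b in((-15,15),(15,15),(15,-15),(-15,-15))])
hsv=cv2.cvtColor(c["im"],cv2.COLOR_BGR2HSV)
m=cv2.inRange(hsv,(0,130,70),(8,255,255))|cv2.inRange(hsv,(172,130,70),(180,255,255))
n,l,S,ce=cv2.connectedComponentsWithStats(m)
for i in range(1,n):
    if S[i,4]>15:print(S[i],ce[i],onz(c,*ce[i],240).round(1))
g=hsv[...,2]
for r in(195,205,215):print(r,g[r,215:300].tolist())
E
```

```text
[601.26478176 203.68240483 269.09432471] [3.14157706e+00 1.78118012e-04 1.62907981e+00]
[array([235., 190.]), array([275., 192.]), array([272., 229.]), array([234., 227.])]
[273 193   7  26 178] [275.96629213 205.50561798] [618.2 204.7 240. ]
[318 193  29  29 580] [331.79310345 207.25862069] [663.4 205.8 240. ]
195 [110, 132, 135, 136, 136, 136, 123, 124, 142, 151, 159, 164, 167, 166, 168, 167, 168, 166, 167, 130, 43, 46, 48, 51, 47, 50, 49, 49, 49, 48, 46, 51, 50, 51, 49, 48, 47, 48, 45, 49, 49, 49, 51, 49, 48, 48, 49, 49, 53, 47, 49, 48, 48, 49, 53, 47, 47, 48, 102, 125, 124, 125, 123, 124, 119, 132, 153, 158, 151, 144, 121, 106, 110, 110, 110, 110, 112, 110, 111, 109, 111, 111, 109, 111, 110]
205 [116, 144, 175, 190, 191, 191, 179, 146, 138, 152, 156, 161, 166, 166, 166, 157, 134, 123, 123, 99, 56, 49, 51, 52, 51, 49, 54, 51, 52, 51, 50, 51, 51, 50, 50, 51, 47, 48, 51, 51, 51, 53, 51, 50, 50, 51, 49, 52, 51, 51, 52, 50, 51, 51, 50, 49, 48, 55, 114, 137, 138, 138, 137, 135, 129, 149, 164, 155, 148, 132, 112, 105, 109, 109, 107, 108, 109, 111, 109, 110, 110, 109, 109, 108, 109]
215 [113, 142, 153, 156, 155, 155, 156, 171, 171, 151, 148, 156, 157, 159, 159, 148, 109, 73, 73, 63, 50, 49, 52, 52, 51, 50, 52, 54, 57, 59, 55, 58, 57, 53, 57, 55, 59, 56, 55, 59, 56, 58, 58, 57, 57, 59, 58, 57, 58, 58, 61, 59, 59, 61, 58, 58, 56, 92, 159, 163, 136, 135, 136, 132, 121, 142, 155, 148, 145, 169, 186, 188, 188, 187, 188, 188, 188, 188, 187, 188, 163, 119, 106, 106, 105]
```

Request:
{"name": "jog_arm", "arguments": {
  "series": [
    [0, 0, -0.15, 0, 0, 0, 0],
    [0, 0, -0.3, 0, 0, 0, 0],
    [0, 0, -0.42, 0, 0, 0, 0.1],
    [0, 0, -0.52, 0, 0, 0, 0.2],
    [0, 0, -0.57, 0, 0, 0, 0.3],
    [0, 0, -0.59, 0, 0, 0, 0.4],
    [0, 0, -0.59, 0, 0, 0, 0.5]
  ],
  "grip_force": 30
}}

```text
clock: 22.9
eef_pos: [601.1, 204.6, 198.3]
eef_rot: [3.142, 0.0, 1.631]
wrist_force: [-0.1, 0.1, 0.1]
finger_gap: 64.0
finger_force: 0.0
```

Request:
{"name": "jog_arm", "arguments": {
  "series": [
    [0, 0, 0, 0, 0, 0, 0.55],
    [0, 0, 0, 0, 0, 0, 0.6],
    [0, 0, 0, 0, 0, 0, 0.75],
    [0, 0, 0, 0, 0, 0, 0.75],
    [0, 0, 0, 0, 0, 0, 0.75],
    [0, 0, 0, 0, 0, 0, 0.75],
    [0, 0, 0, 0, 0, 0, 0.75],
    [0, 0, 0, 0, 0, 0, 0.75]
  ]
}}

```text
clock: 23.57
eef_pos: [600.8, 205.0, 198.8]
eef_rot: [-3.142, -0.0, 1.631]
wrist_force: [-5.7, -0.3, 5.0]
finger_gap: 29.8
finger_force: 30.0
```

Request:
{"name": "jog_arm", "arguments": {
  "series": [
    [0, -0.008, 0, 0, 0, 0, 0.75],
    [0.001, -0.016, 0, 0, 0, 0, 0.75],
    [0.002, -0.025, 0, 0, 0, 0, 0.75],
    [0.002, -0.033, 0, 0, 0, 0, 0.75],
    [0.002, -0.033, 0, 0, 0, 0, 0.75]
  ]
}}

```text
clock: 23.98
eef_pos: [601.0, 201.5, 198.8]
eef_rot: [3.142, -0.001, 1.631]
wrist_force: [-5.3, 2.0, 5.5]
finger_gap: 29.9
finger_force: 30.0
```

```bash
python3 - <<'E'
from h import *
import pickle
c=cam("wrist");pickle.dump(c,open("c7.pkl","wb"))
for _ in range(3):
  st=manip.read_state();print(st["eef_pos"],st["wrist_force"],st["moment"],st["finger_gap"]);cam("top")
E
```

```text
[600.93290252 201.52939926 198.8038312 ] [-4.54678944  1.7744765   4.45166573] [ 0.33486639  0.50401944 -0.23278562] 29.973264400447057
[600.96847591 201.52371055 198.83063662] [-5.77651634  3.03868101  4.83282693] [ 0.37817337  0.49644904 -0.21633862] 29.23352187082556
[600.956146   201.4909354  198.81638356] [-5.01644609  2.34247127  4.71155541] [ 0.36337387  0.58982873 -0.1951099 ] 29.81974271935152
```

Request:
{"name": "jog_arm", "arguments": {
  "series": [
    [0.001, -0.02, 0, 0, 0, 0, 0.75],
    [0.003, -0.05, 0, 0, 0, 0, 0.75],
    [0.005, -0.08, 0, 0, 0, 0, 0.75],
    [0.006, -0.11, 0, 0, 0, 0, 0.75],
    [0.008, -0.137, 0, 0, 0, 0, 0.75],
    [0.008, -0.137, 0, 0, 0, 0, 0.75]
  ]
}}

```text
clock: 24.68
eef_pos: [601.8, 184.7, 198.8]
eef_rot: [-3.141, -0.001, 1.631]
wrist_force: [-7.0, 3.0, 4.9]
finger_gap: 30.1
finger_force: 30.0
```

```bash
python3 - <<'E'
from h import *
import pickle
a=pickle.load(open("c7.pkl","rb"));c=cam("wrist");pickle.dump(c,open("c8.pkl","wb"))
print(manip.read_state()["eef_pos"])
# grip must stay put in the wrist image, kit box must move
for n,(y0,y1,x0,x1) in dict(head=(180,235,215,300),bench=(20,120,20,150)).items():
  A=cv2.cvtColor(a["im"],cv2.COLOR_BGR2GRAY)[y0:y1,x0:x1].astype(np.float32);B=cv2.cvtColor(c["im"],cv2.COLOR_BGR2GRAY)[y0:y1,x0:x1].astype(np.float32)
  print(n,cv2.phaseCorrelate(A,B),abs(A-B).mean())
g=cv2.cvtColor(c["im"],cv2.COLOR_BGR2GRAY);ga=cv2.cvtColor(a["im"],cv2.COLOR_BGR2GRAY)
print("col253",ga[90:240:3,255].tolist());print("col253",g[90:240:3,255].tolist())
E
```

```text
[601.78295914 184.87824012 198.79644485]
head ((-0.01805400882701491, 0.0041135442162278935), 0.8721848184091073) 4.3180747
bench ((-0.9868376845415554, -14.43619697736463), 0.7213404357345016) 3.2163076
col253 [78, 80, 79, 80, 82, 146, 165, 181, 178, 173, 161, 162, 160, 160, 185, 177, 160, 151, 151, 150, 150, 150, 148, 147, 191, 192, 191, 191, 191, 191, 181, 149, 190, 194, 170, 168, 151, 150, 71, 61, 46, 41, 40, 37, 38, 41, 36, 40, 41, 38]
col253 [66, 66, 66, 65, 66, 146, 167, 188, 182, 161, 162, 164, 164, 164, 187, 183, 193, 192, 193, 169, 192, 192, 192, 194, 193, 193, 193, 193, 192, 193, 186, 150, 191, 173, 170, 152, 151, 152, 76, 65, 47, 45, 42, 43, 37, 37, 38, 43, 40, 37]
```

Request:
{"name": "jog_arm", "arguments": {
  "series": [
    [-0.002, -0.08, 0, 0, 0, 0, 0.75],
    [0.004, -0.18, 0, 0, 0, 0, 0.75],
    [0.01, -0.3, 0, 0, 0, 0, 0.75],
    [0.018, -0.42, 0, 0, 0, 0, 0.75],
    [0.025, -0.54, 0, 0, 0, 0, 0.75],
    [0.032, -0.66, 0, 0, 0, 0, 0.75],
    [0.037, -0.76, 0, 0, 0, 0, 0.75],
    [0.042, -0.83, 0, 0, 0, 0, 0.75]
  ]
}}

```text
clock: 25.4
eef_pos: [606.8, 84.8, 198.8]
eef_rot: [-3.141, -0.001, 1.631]
wrist_force: [-8.3, 4.8, 5.6]
finger_gap: 29.5
finger_force: 30.0
```

Request:
{"name": "jog_arm", "arguments": {
  "series": [
    [0.003, -0.06, 0, 0, 0, 0, 0.75],
    [0.006, -0.11, 0, 0, 0, 0, 0.75],
    [0.009, -0.15, 0, 0, 0, 0, 0.75],
    [0.011, -0.18, 0, 0, 0, 0, 0.75],
    [0.011, -0.18, 0, 0, 0, 0, 0.75],
    [0.011, -0.18, 0, 0, 0, 0, 0.75]
  ]
}}

```text
clock: 25.9
eef_pos: [607.8, 63.8, 198.8]
eef_rot: [-3.14, -0.001, 1.631]
wrist_force: [-10.1, 3.2, 6.6]
finger_gap: 29.9
finger_force: 30.0
```

```bash
cat > red.py <<'E'
from h import *
import pickle
c=cam("wrist");pickle.dump(c,open("c9.pkl","wb"));st=manip.read_state();print(st["eef_pos"],st["wrist_force"],st["finger_gap"])
print("drawn",np.hypot(st["eef_pos"][0]-600.8,st["eef_pos"][1]-205.0))
hsv=cv2.cvtColor(c["im"],cv2.COLOR_BGR2HSV)
m=cv2.inRange(hsv,(0,90,60),(10,255,255))|cv2.inRange(hsv,(170,90,60),(180,255,255))
n,l,S,ce=cv2.connectedComponentsWithStats(m)
for i in range(1,n):
    if S[i,4]>5:print(S[i],ce[i],onz(c,*ce[i],190).round(1))
g=cv2.cvtColor(c["im"],cv2.COLOR_BGR2GRAY)
for u in(250,254,258):print(u,g[0:200:2,u].tolist())
E
python3 red.py
```

```text
[607.84037732  63.89629257 198.80569263] [-10.32339628   3.46206739   6.20659675] 30.013548318042677
drawn 141.2792382615972
[ 333   95   45   39 1283] [355.25954793 113.89243959] [671.3 140.1 190. ]
[  37  343   44   41 1339] [ 57.84540702 364.30097087] [445.4 -84.9 190. ]
[412 353  62  12 487] [444.46406571 357.02464066] [778.3 -56.9 190. ]
250 [68, 186, 189, 188, 184, 184, 183, 184, 163, 60, 181, 186, 184, 185, 185, 185, 186, 153, 63, 179, 186, 187, 186, 188, 187, 187, 127, 135, 188, 188, 189, 188, 189, 189, 170, 77, 182, 190, 189, 190, 190, 189, 174, 95, 183, 191, 190, 191, 190, 189, 190, 103, 184, 191, 182, 184, 183, 183, 183, 182, 183, 182, 182, 181, 180, 181, 180, 180, 179, 180, 179, 178, 179, 179, 177, 178, 176, 176, 176, 176, 174, 175, 174, 174, 175, 173, 172, 173, 172, 172, 171, 170, 170, 172, 170, 170, 171, 170, 118, 115]
254 [80, 174, 188, 189, 183, 183, 182, 183, 161, 59, 129, 185, 184, 184, 184, 185, 184, 164, 64, 183, 186, 187, 186, 186, 187, 187, 123, 133, 188, 187, 188, 188, 188, 188, 173, 79, 181, 189, 190, 190, 190, 191, 190, 103, 180, 190, 191, 191, 190, 191, 192, 105, 151, 168, 165, 184, 183, 183, 184, 182, 183, 182, 183, 182, 181, 184, 187, 186, 182, 179, 179, 179, 178, 179, 178, 177, 177, 178, 176, 176, 176, 175, 175, 173, 173, 173, 173, 172, 173, 173, 176, 165, 168, 173, 174, 168, 169, 168, 122, 121]
258 [80, 188, 189, 190, 186, 185, 184, 184, 185, 158, 182, 185, 186, 186, 187, 187, 187, 187, 165, 187, 188, 188, 189, 188, 189, 190, 182, 188, 189, 191, 189, 191, 192, 192, 192, 192, 192, 192, 191, 192, 192, 193, 193, 96, 183, 193, 194, 193, 194, 194, 194, 194, 194, 194, 194, 179, 155, 171, 168, 160, 145, 177, 192, 194, 179, 153, 181, 179, 194, 196, 196, 195, 197, 197, 195, 196, 195, 195, 196, 195, 196, 195, 195, 196, 196, 196, 196, 197, 196, 196, 182, 117, 147, 190, 195, 166, 157, 158, 159, 158]
```

Request:
{"name": "jog_arm", "arguments": {
  "series": [
    [-0.004, -0.02, 0, 0, 0, 0, 0.75],
    [-0.008, -0.04, 0, 0, 0, 0, 0.75],
    [-0.008, -0.06, 0, 0, 0, 0, 0.75],
    [-0.008, -0.072, 0, 0, 0, 0, 0.75],
    [-0.008, -0.072, 0, 0, 0, 0, 0.75],
    [-0.008, -0.072, 0, 0, 0, 0, 0.75]
  ]
}}

```text
clock: 26.45
eef_pos: [608.3, 55.3, 198.8]
eef_rot: [3.139, -0.001, 1.631]
wrist_force: [3.2, 4.1, 2.1]
finger_gap: 29.9
finger_force: 30.0
```

```bash
python3 - <<'E'
from h import *
import pickle
st=manip.read_state();print(st["eef_pos"],st["wrist_force"]);print("drawn",np.hypot(st["eef_pos"][0]-600.8,st["eef_pos"][1]-205.0))
D={}
for n in("scene","top"):
  c=cam(n);D[n]=c
  p=np.array([proj(c,(598-.0565*d,204+d,185)) for d in(0,30,60,120)]);print(n,p.round().tolist())
  hsv=cv2.cvtColor(c["im"],cv2.COLOR_BGR2HSV)
  m=cv2.inRange(hsv,(0,80,50),(10,255,255))|cv2.inRange(hsv,(170,80,50),(180,255,255))
  N,l,S,ce=cv2.connectedComponentsWithStats(m)
  for i in range(1,N):
    if S[i,4]>1 and abs(ce[i]-p[1]).max()<70:print(n,S[i],ce[i],onz(c,*ce[i],185).round(1))
pickle.dump(D,open("d1.pkl","wb"))
E
```

```text
[608.28284729  55.29588934 198.76703023] [3.22073079 4.11822215 2.11670302]
drawn 149.89100623860094
scene [[364.0, 126.0], [371.0, 119.0], [377.0, 112.0], [390.0, 98.0]]
scene [371 113   8   6  20] [374.65 115.1 ] [596.6 250.7 185. ]
scene [375 120   3   3   5] [376.  120.8] [610.2 237.9 185. ]
scene [337 157   1   3   3] [337. 158.] [610.1  79.1 185. ]
scene [336 161   1   2   2] [336.  161.5] [614.7  69.4 185. ]
top [[132.0, 165.0], [120.0, 166.0], [108.0, 167.0], [84.0, 169.0]]
```

```bash
cat > prof.py <<'E'
from h import *
st=manip.read_state();print(st["eef_pos"].round(2),st["wrist_force"].round(1),"drawn",np.hypot(st["eef_pos"][0]-600.8,st["eef_pos"][1]-205.0).round(2))
c=cam("scene");b,g,r=cv2.split(c["im"].astype(int));d=r-(g+b)//2;v=(r+g+b)//3
print("redness");[print(y,d[y,366:384].tolist()) for y in range(108,126)]
print("bright");[print(y,v[y,366:384].tolist()) for y in range(108,126)]
print("redsum",d[108:126,366:384].clip(30).sum()-30*18*18)
E
python3 prof.py
```

```text
[608.3   55.35 198.8 ] [3.8 4.9 2.9] drawn 149.84
redness
108 [14, 13, 6, 1, 2, 0, -2, 1, 1, -1, 0, 2, 0, 1, 0, -3, 3, 0]
109 [14, 12, 3, 1, -2, 1, -1, -1, -1, 2, 0, 1, 0, 0, -1, -1, 0, -1]
110 [11, 4, 4, 3, 0, 0, 1, 0, 0, 1, 1, 0, -1, 2, 0, 1, -1, -1]
111 [1, 2, 4, 0, 0, -4, -4, -1, -2, -1, -1, 1, -1, 2, 1, 1, -2, 1]
112 [1, 2, 3, 1, -2, 10, 25, -1, -4, -3, 1, 0, 1, -2, 1, 1, -1, 1]
113 [1, 2, 2, -2, 0, 68, 150, 123, 10, -2, -6, -3, 0, -1, 1, 1, -1, 1]
114 [3, 1, 1, 0, 7, 67, 146, 213, 134, 64, -3, -7, -2, -1, 0, 2, 0, -1]
115 [1, 1, 0, 0, 10, 19, 22, 86, 201, 170, 123, 37, -1, -8, -3, -2, 2, 0]
116 [-1, 2, 0, 6, 9, 5, -3, 1, 42, 98, 204, 160, 80, 3, -3, -1, -1, 2]
117 [2, 3, 2, 11, 13, 10, 4, -2, -8, -10, 65, 171, 127, 10, -6, 1, 2, -2]
118 [11, 5, 6, 10, 11, 8, 6, 3, -1, -7, -8, 42, 28, -4, -4, 2, -1, 4]
119 [13, 7, 9, 9, 7, 5, 5, 3, 2, -2, 0, 42, 1, -5, -1, 2, 0, 1]
120 [7, 10, 14, 11, 8, 4, 4, 2, 1, -3, 30, 70, 2, -3, -1, -1, 1, -2]
121 [-3, 1, 8, 9, 6, 4, 3, 1, -1, 17, 49, 41, -3, -1, 2, 1, 0, 1]
122 [-3, -4, 0, 4, 5, 4, 2, 1, 7, 18, 53, 1, -3, -1, 2, 2, 1, 2]
123 [-1, -2, -2, 
[... 868 characters left out ...]
8, 215, 164, 171, 231, 216, 140, 97, 42, 7, 4, 2, 6, 6]
118 [102, 85, 125, 137, 188, 207, 221, 219, 221, 233, 219, 79, 9, 3, 4, 4, 7, 3]
119 [150, 192, 225, 161, 122, 171, 218, 218, 224, 224, 167, 14, 0, 5, 7, 6, 4, 3]
120 [127, 204, 209, 227, 209, 188, 218, 223, 222, 166, 36, 23, 3, 9, 6, 3, 0, 4]
121 [16, 31, 124, 212, 225, 220, 224, 221, 166, 44, 39, 13, 2, 3, 3, 1, 7, 21]
122 [32, 22, 39, 137, 218, 233, 225, 169, 47, 56, 22, 11, 10, 4, 7, 4, 26, 53]
123 [26, 31, 26, 50, 143, 208, 174, 60, 59, 33, 23, 31, 29, 15, 8, 19, 51, 72]
124 [9, 25, 31, 30, 25, 28, 23, 42, 43, 32, 38, 39, 40, 35, 23, 33, 51, 46]
125 [0, 10, 14, 26, 30, 31, 31, 33, 36, 35, 37, 35, 37, 39, 36, 32, 32, 41]
redsum 2016
```

Request:
{"name": "jog_arm", "arguments": {
  "series": [
    [0, -0.006, 0, 0, 0, 0, 0.75],
    [0, -0.012, 0, 0, 0, 0, 0.75],
    [0, -0.012, 0, 0, 0, 0, 0.75]
  ]
}}

```text
clock: 26.85
eef_pos: [608.4, 54.0, 198.8]
eef_rot: [3.139, -0.001, 1.631]
wrist_force: [5.2, 4.9, 2.0]
finger_gap: 30.0
finger_force: 30.0
```

```bash
python3 prof.py | grep -v "^12[3-5]\|^108\|^109"
```

```text
[608.37  53.99 198.83] [5.2 4.9 2. ] drawn 151.2
redness
110 [11, 3, 2, 2, 1, -3, 3, 0, 2, 2, -1, 0, 1, 1, 0, -1, -1, 0]
111 [2, 2, 2, 1, 0, -3, -5, -2, 0, 0, 1, 1, 0, 0, 1, 0, -1, 0]
112 [1, 2, 3, -1, 0, -3, -1, -6, -5, -4, 0, -1, 0, 0, -1, -1, 2, 1]
113 [1, 4, 2, -4, 0, 80, 142, 86, 0, -4, -2, -1, -1, 1, 1, 0, 1, -1]
114 [2, 1, 0, 0, 10, 118, 233, 202, 114, 19, -12, -1, -3, -1, 2, -2, 3, 1]
115 [2, 2, 1, 0, 6, 32, 79, 157, 216, 146, 95, -1, -6, -2, -1, -2, -1, -1]
116 [1, 0, 2, 4, 6, 1, -2, 25, 100, 196, 215, 117, 42, -2, 0, 2, 1, 2]
117 [3, 1, 6, 12, 12, 8, -1, -8, -5, 49, 133, 208, 96, -5, 0, -1, 0, 0]
118 [12, 5, 8, 13, 11, 9, 5, 1, -5, -10, 17, 129, 62, -5, -1, 0, -1, 0]
119 [12, 9, 9, 9, 8, 6, 4, 4, 0, -5, -4, 42, 0, -3, 1, -2, 2, -1]
120 [6, 9, 13, 10, 7, 3, 3, 3, 0, -3, 33, 69, -3, -5, -1, 0, -2, 0]
121 [1, 10, 11, 9, 5, 5, 3, 1, -1, 17, 50, 42, -1, 0, -1, 0, 1, 0]
122 [-3, 0, 3, 5, 5, 2, 1, 1, 7, 19, 59, 3, -3, 1, 1, -1, 0, 1]
bright
110 [120, 62, 67, 54, 6, 2, 5, 5, 9, 14, 14, 17, 20, 20, 14, 3, 5, 3]
111 [63, 64, 65, 34, 0, 5, 3, 2, 4, 2, 9, 17, 18, 17, 7, 4, 5, 8]
112 [64, 72, 65, 18, 0, 2, 2, 4, 3, 3, 2, 6, 9, 13, 12, 10, 14, 18]
113 [70, 72, 58, 2, 0, 26, 55, 45, 0, 3, 1, 8, 3, 6, 13, 15, 19, 19]
114 [63, 67, 41, 0, 16, 67, 83, 79, 41, 22, 8, 1, 4, 3, 5, 7, 13, 17]
115 [34, 49, 24, 0, 34, 115, 154, 120, 72, 64, 56, 13, 4, 2, 3, 5, 6, 7]
116 [11, 2, 3, 75, 131, 149, 191, 167, 148, 93, 71, 56, 19, 1, 4, 5, 3, 7]
117 [38, 6, 67, 189, 223, 167, 141, 183, 219, 161, 115, 73, 34, 3, 8, 8, 5, 5]
118 [101, 82, 153, 198, 209, 223, 207, 190, 226, 228, 184, 50, 21, 3, 2, 4, 6, 7]
119 [145, 188, 211, 138, 162, 205, 218, 219, 225, 228, 172, 14, 0, 6, 6, 6, 4, 3]
120 [127, 216, 228, 208, 170, 187, 218, 223, 223, 165, 36, 23, 2, 6, 6, 4, 4, 6]
121 [51, 128, 198, 211, 222, 220, 224, 220, 164, 43, 42, 14, 1, 6, 3, 6, 5, 20]
122 [41, 47, 76, 183, 231, 228, 224, 168, 53, 66, 20, 2, 5, 5, 7, 3, 26, 52]
redsum 2442
```

Request:
{"name": "jog_arm", "arguments": {
  "series": [
    [-0.002, -0.006, 0, 0, 0, 0, 0.75],
    [-0.002, -0.01, 0, 0, 0, 0, 0.75],
    [-0.002, -0.01, 0, 0, 0, 0, 0.75]
  ]
}}

```text
clock: 27.15
eef_pos: [608.4, 52.8, 198.8]
eef_rot: [3.138, -0.001, 1.632]
wrist_force: [8.2, 4.6, 1.7]
finger_gap: 29.8
finger_force: 30.0
```

```bash
python3 prof.py | grep -v "^12[0-5]\|^108\|^109"
```

```text
[608.44  52.82 198.81] [8.2 4.6 1.7] drawn 152.37
redness
110 [12, 3, 3, 2, -2, 1, 1, -1, 2, -1, 2, 1, 1, 0, 0, 2, 1, 2]
111 [1, 1, 3, 0, 0, -2, -1, -3, 0, 1, -1, 1, 0, -1, -1, 1, 1, 1]
112 [1, 3, 3, -1, -2, -5, -2, -1, 0, 0, -1, -4, 0, 1, 0, 1, 2, 0]
113 [2, 1, 2, -3, 19, 92, 107, 21, -11, 0, -3, -2, 1, 0, 0, 0, -1, -1]
114 [2, 3, -2, 0, 49, 170, 200, 113, 81, 4, -10, 0, -1, -1, -2, 0, 1, 1]
115 [1, 2, 0, 0, 18, 56, 138, 222, 192, 103, 45, -15, -2, -3, 0, -2, 1, 0]
116 [1, 1, -1, 5, 5, 4, 22, 78, 164, 214, 146, 64, 7, -3, -1, 2, -2, 2]
117 [4, 2, 6, 11, 12, 2, -5, 1, 35, 98, 209, 176, 32, -1, -3, -2, 2, 0]
118 [10, 5, 7, 12, 11, 7, 3, -3, -11, -12, 51, 150, 40, -7, 1, 1, 0, 2]
119 [12, 8, 9, 10, 9, 6, 4, 2, -2, -8, -5, 39, -1, -4, -1, -1, -1, 1]
bright
110 [120, 62, 67, 56, 6, 4, 3, 4, 7, 14, 15, 18, 20, 20, 11, 4, 2, 3]
111 [61, 66, 64, 36, 0, 3, 7, 7, 2, 5, 2, 13, 19, 19, 9, 1, 5, 8]
112 [65, 73, 63, 18, 1, 3, 1, 1, 0, 5, 3, 2, 13, 9, 10, 12, 10, 15]
113 [70, 74, 58, 2, 7, 32, 65, 56, 7, 0, 4, 5, 5, 11, 14, 17, 19, 20]
114 [63, 67, 41, 0, 16, 56, 99, 112, 61, 31, 6, 0, 1, 4, 4, 10, 12, 17]
115 [35, 50, 25, 0, 70, 148, 109, 74, 95, 83, 60, 22, 1, 4, 4, 6, 9, 5]
116 [11, 0, 1, 70, 158, 183, 147, 147, 118, 81, 103, 73, 13, 3, 5, 4, 3, 7]
117 [39, 18, 80, 188, 208, 113, 145, 212, 196, 140, 73, 75, 32, 1, 5, 6, 6, 8]
118 [100, 72, 137, 203, 227, 212, 176, 192, 230, 218, 138, 50, 13, 5, 3, 4, 11, 1]
119 [144, 168, 169, 135, 181, 206, 220, 219, 228, 231, 175, 13, 1, 3, 5, 7, 3, 0]
redsum 2350
```

Request:
{"name": "jog_arm", "arguments": {
  "series": [
    [0.004, 0.004, 0, 0, 0, 0, 0.75],
    [0.004, 0.004, 0, 0, 0, 0, 0.75],
    [0.004, 0.004, 0, 0, 0, 0, 0.75],
    [0.004, 0.004, 0, 0, 0, 0, 0.75],
    [0.004, 0.004, 0, 0, 0, 0, 0.75]
  ]
}}

```text
clock: 27.62
eef_pos: [608.4, 53.3, 198.8]
eef_rot: [3.14, -0.001, 1.631]
wrist_force: [2.8, 5.3, 2.9]
finger_gap: 30.2
finger_force: 30.0
```

```bash
python3 prof.py | grep -v "^1[01]\|^12"; python3 - <<'E'
from h import *
import pickle
a=pickle.load(open("c0.pkl","rb"))["scene"]["im"];c=cam("scene")["im"]
for n,(y0,y1,x0,x1) in dict(pot=(190,215,364,388),plate=(214,254,338,382),rack=(255,303,120,167),kitcorner=(205,235,284,335)).items():print(n,abs(a[y0:y1,x0:x1].astype(int)-c[y0:y1,x0:x1]).mean().round(1))
E
```

```text
[608.39  53.28 198.81] [2.8 5.3 2.9] drawn 151.91
redness
bright
redsum 2451
pot 7.1
plate 6.9
rack 9.1
kitcorner 51.0
```

```bash
python3 -c "
from cell import manip
print(manip.sign_off())"
```

```text
the job is handed in; nothing more can be done
None
```

The amber jar and blue slide box stand upright on the kit box floor, and I handed the job in at about 28 s still gripping the camera head, boom drawn out about 151 mm with the red line just clear of the sleeve.

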